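Load the jar feeder at the drying yard

TASK

Get the sloping jar feeder ready: swing its raised gate arm down across the foot of the chute, then lay the two square jars in the loading bay at the top, one after the other and both cap end downhill, so that each slides down and they queue behind the gate, and last shut the flap down over the bay. Lay the jars in along the slope rather than dropping them, and leave everything else on the table where it is.

Things in the scene. Friction and masses are not known exactly. Their poses are not given: they have to be found in the camera images.
- jar_a_mid (a point): One of two identical white square jars lying on the table: square body 58 x 58 mm, 95 mm long, a round aluminium screw cap 42 mm across on one end; 122 mm long in all, about 0.2 kg. The point is the centre of the square body, 29 mm above what it lies on; x points along the jar to the cap (cap face 75 mm away, flat bottom 47 mm the other way); z is up at the start.
- jar_b_mid (a point): The other square jar, same description. The jars may go in in either order.
- chute_stop (a point): Middle of the chute floor at its foot, where the shut gate stops the first jar. The chute is a smooth metal channel fixed to the table, sloping down towards the robot at 30 degrees; jars slide in it by themselves. x runs uphill along the floor, y left across it, z square out of it. 68 mm wide inside, 76 outside. A jar at the gate has its body centre 75 mm uphill, the next one 197 mm.
- chute_bay (a point): Floor of the open-topped loading bay, 260 mm uphill of chute_stop, same axes. The bay has only 12 mm high side kerbs; its floor ends 65 mm farther uphill, the tunnel begins 95 mm downhill. A jar laid flat on the floor, body centre 29 mm above this point, cap downhill, has its cap 20 mm short of the tunnel and slides in when let go. Room for a tool square to the slope (tilted 30 degrees).
- chute_tunnel (a point): Mouth (uphill end) of the tunnel, on the floor 165 mm uphill of chute_stop, same axes. The tunnel runs 110 mm downhill from here; 71 mm high and 68 mm wide inside, clear roof with its top 75 mm off the floor.
- gate (a joint): Angle of the gate arm, rad: 0 is closed, lying across the foot of the chute on its end stop; it starts raised at 1.1 to 1.5 (upright is 1.57). The hinge is stiff (about 1 N at the tip) and stays where it is left. Shut below 0.12.
- gate_pivot (a point): Hinge centre of the gate arm, at the left of the chute's foot, 52 mm left of its centre line and 30 mm off the floor. The hinge axis runs along the slope (chute x); from upright, the free end swings to the chute's right (its -y) and down.
- gate_tip (a point): Centre line of the steel gate arm at its free end, 120 mm from the pivot. The arm is 10 mm thick along the slope and 14 mm deep in the plane it swings in.
- flap (a joint): Angle of the sheet-metal flap, rad: 0 is shut, lying over the loading bay parallel to the floor; it starts open at 1.62 to 1.85, standing up from the slope. The hinge is stiff (under 2 N at the edge), stays where it is left and has an end stop at 0. Shut below 0.12.
- flap_hinge (a point): Middle of the flap's hinge, on the upper end of the tunnel roof, 167 mm uphill of chute_stop and 76 mm off the floor. The hinge axis runs across the chute (its y); shutting swings the free edge uphill (chute +x) and down.
- flap_edge (a point): Middle of the flap's free edge, 135 mm from its hinge. The flap is 76 mm wide and 4 mm thick.
- round_jar: Bystander, leave alone: round white screw-top jar, 62 mm across, 110 mm tall, standing; origin under it
- tin: Bystander, leave alone: steel tin, 76 mm across, 110 mm tall, standing; origin under it
- scoop: Bystander, leave alone: spoon lying on the table; origin under it
- bowl: Bystander, leave alone: white bowl, 120 mm across, 50 mm high; origin under it
- brush: Bystander, leave alone: hand brush lying on the table; origin under it
- round_jar2: Bystander, leave alone: second round white screw-top jar, 62 mm across, 110 mm tall, standing; origin under it
- carton: Bystander, leave alone: cardboard box 100 x 140 x 90 mm; origin under it

How it is judged:
By the outcome, as a careful person would: the job done as asked, in the order asked, and still so for the second after the job is handed in, with the robot touching nothing.
It also fails if it takes over 72 s, if anything falls off the work surface, if the arm or the gripper's body presses on something with over 40 N, if the wrist force passes 120 N, or if a joint passes its speed limit or range.

ROBOT

A 6-joint arm with a two-finger parallel gripper is mounted at the origin on the work surface. World frame = base frame: x ahead of the robot, y to its left, z up, the work surface at z = 0. Lengths are in m, angles in rad, forces in N, time in s.
With the tool pointing down it reaches from about 0.35 to 0.85 m from the base axis. Payload 8.1 kg.
Tool frame: the origin (TCP) lies at the very end of the fingers, on their centre line; the grasp point (between the pads) lies 19 mm behind it; z points along the fingers, x is the direction in which the jaws open and shut, and the axes are right-handed (so a half turn about z gives the same grasp; the last joint's range is limited). The gripper opens to 93 mm and grips with 3 to 60 N. Pads are 15 mm wide; open, the fingers measure 128 mm over their backs; the gripper's body (75 mm by 188 mm) begins 65 mm behind the grasp point.
Start: joints at [-1.283, 0.13, 1.488, -0, 1.523, -0.085], TCP at [0.219, -0.559, 0.219] pointing down, gripper open.
Joint ranges: [-2.96, 2.96], [-0.89, 2.26], [0.02, 2.5], [-1.34, 4.48], [0, 2.73], [-2.66, 2.66]. Speed limits (rad/s): [2.39, 2.39, 2.79, 3.14, 3.14, 3.14].

INTERFACE

Orientations are given as a rotation vector (axis times angle).
In Python, from plant import robot gives the robot as it stands. The module is installed in compiled form; this text tells all that it offers.
- The arm moves only by the tool jog_arm, never from a script. Its argument "commands" is one flat list of numbers, 5 for each row, row after row: the gripper's target within -1 to 1 (shut at 1, half-way at 0, fully open at -1), then the shift along the tool's x, y, z in m, then the turn about the tool's z in degrees. A call has 1 to 20 rows; each row shifts and turns the commanded pose from where the row before left it, along the tool's axes as they then stand; what a row does not reach is not made up. A row lasts 1/12 s, in which the tool goes at most 41.7 mm and 7.16 degrees, less where a joint would pass 70% of its speed; a pose out of reach is approached as far as the arm can. A call is refused whole if a number of a shift passes 0.0417 or a number of a turn 7.16, either way. A call with a gripper value outside its range is refused whole. The fingers move at their own pace and stop on an object; "grip_force" is the grip in N (left out, the last holds). Time passes only in rows, so rows that do not move let the fingers close. It gives the time, the measured TCP pose, the force and the opening at its end, in the units of the state.
- robot.read_state(): the state, without advancing time (a new reading comes with each control period).
- robot.read_camera(name): name is "scene" or "top"; returns a dict with "img" (480x640x3 uint8, blue, green, red), "vfov" (degrees; the focal length in pixels is half the picture's height over the tangent of half this angle, whatever the lens; pixels are square), "cx", "cy" (the principal point, pixels), "k1" (the pictures are not rectified: a ray, as slopes to the right and down, at radius r is drawn at 1 + k1 r^2 times it, then the intrinsics apply), "extrinsics" (4x4, takes a point from world to camera coordinates). Camera axes: x right, y down, z forward; pixel columns grow to the right and rows downward; lengths in m; the calibration is good to about 2 mm. A picture is of the moment at which its call begins. There is no depth.
- robot.close_job(): hands the job in, once; it reports no verdict.
Trained networks look in a picture, given as the dict that the camera call returned (one of the last four; its "shot" number tells which), for a name from the list of things; names that differ only in an ending like _2 or _b are one class to them, and where a whole thing is asked for, a point or a joint stands for the part that bears it (a point fixed in the world has none). Each returns a list of dicts, best first, with "score" (0 to 1); they miss things now and then, are a little off and sometimes report something else, mostly with a low value. They report only what shows in the picture. A call takes as long as a camera call.
- robot.recognise(thing, picture): "box" ([centre column, centre row, width, height] as shares, 0 to 1, of the picture: columns of its width, rows of its height, round what is visible of it).
- robot.pinpoint(thing, picture): "position" ([row, column] as shares, 0 to 1, of the picture: columns of its width, rows of its height: a listed point, or the origin of a listed thing).
The state is a dict: "t": time; "q": joint angles; "dq": joint speeds; "joint_torque": joint torques, N m; "tool_pos": TCP position; "orientation": TCP orientation; "force": force on the tool from outside, world axes, zero at the start; "wrist_torque": the same for the moment, N m; "opening": finger opening in m.
Only numpy, scipy, OpenCV 4.12 (cv2) and the standard library are available. Lean on these libraries where they do the work, as an engineer would, in place of code of your own. Each camera call takes 0.05 s, during which the arm holds its last target.

## Working session

There is one attempt and no reset: what is moved stays moved. The work goes in short steps, Python scripts to look and compute and a tool call to move; the robot and the scene stay as the last step left them, time stands still between calls to the robot, and variables do not carry over. Pictures are saved under pics/ and viewed, and the job is handed in when it is done.

Besides the shell and the picture viewer there is one more tool, called as name(argument=value, ...) on one line, values as JSON. jog_arm: Moves the arm, as the interface text tells. Its arguments: {"type":"object","properties":{"commands":{"type":"array"},"grip_force":{"type":"number"}},"required":["commands"]}

```bash
ls; mkdir -p pics; cat > h.py <<'E'
import numpy as np, cv2
from plant import robot
from scipy.spatial.transform import Rotation as R
def und(p,row,col):
    h,w=p["img"].shape[:2]; f=h/2/np.tan(np.radians(p["vfov"])/2)
    d=np.array([(col-p["cx"])/f,(row-p["cy"])/f]); u=d.copy()
    for _ in range(20): u=d/(1+p["k1"]*(u@u))
    return u
def ray(p,row,col):
    u=und(p,row,col); E=np.array(p["extrinsics"]); Rm=E[:3,:3]
    o=-Rm.T@E[:3,3]; d=Rm.T@np.array([u[0],u[1],1]); return o,d/np.linalg.norm(d)
def proj(p,X):
    E=np.array(p["extrinsics"]); c=E[:3,:3]@np.array(X)+E[:3,3]; u=c[:2]/c[2]
    u=u*(1+p["k1"]*(u@u)); h=p["img"].shape[0]; f=h/2/np.tan(np.radians(p["vfov"])/2)
    return np.array([p["cy"]+f*u[1],p["cx"]+f*u[0]])
def atz(p,row,col,z):
    o,d=ray(p,row,col); return o+d*(z-o[2])/d[2]
def tri(p1,a,p2,b):
    o1,d1=ray(p1,*a);o2,d2=ray(p2,*b)
    t=np.linalg.lstsq(np.c_[d1,-d2],o2-o1,rcond=None)[0]
    x1=o1+d1*t[0];x2=o2+d2*t[1]; return (x1+x2)/2,np.linalg.norm(x1-x2)
E
python3 - <<'E'
from h import *
S=robot.read_camera("scene");T=robot.read_camera("top")
cv2.imwrite("pics/s0.png",S["img"]);cv2.imwrite("pics/t0.png",T["img"])
for n in "jar_a_mid chute_stop chute_bay chute_tunnel gate_pivot gate_tip flap_hinge flap_edge".split():
    r={}
    for k,p in(("S",S),("T",T)):
        l=robot.pinpoint(n,p); r[k]=[np.array(d["position"])*[480,640] for d in l]
        print(n,k,[(np.round(x).tolist(),round(d["score"],2)) for x,d in zip(r[k],l)])
    for a in r["S"][:2]:
        for b in r["T"][:2]:
            x,e=tri(S,a,T,b); print("   tri",x.round(4),round(e,4))
for k,p in(("S",S),("T",T)):
    E=np.array(p["extrinsics"]);print(k,-E[:3,:3].T@E[:3,3],E[2,:3],p["vfov"],p["k1"])
E
```

```text
pics
jar_a_mid S [([228.0, 231.0], 0.76)]
jar_a_mid T [([266.0, 451.0], 0.67)]
   tri [ 0.4821 -0.3337  0.0101] 0.004
chute_stop S [([254.0, 357.0], 0.91), ([245.0, 349.0], 0.24)]
chute_stop T [([285.0, 282.0], 0.56)]
   tri [0.4273 0.0761 0.0554] 0.0092
   tri [0.4284 0.0627 0.0913] 0.0328
chute_bay S [([289.0, 337.0], 0.72), ([244.0, 380.0], 0.71)]
chute_bay T [([178.0, 266.0], 0.58)]
   tri [0.6485 0.107  0.2031] 0.0093
   tri [0.5967 0.134  0.3453] 0.0775
chute_tunnel S [([275.0, 346.0], 0.63)]
chute_tunnel T [([301.0, 152.0], 0.26)]
   tri [0.4689 0.2201 0.1741] 0.3258
gate_pivot S [([244.0, 379.0], 0.61)]
gate_pivot T [([296.0, 262.0], 0.76)]
   tri [0.3949 0.1246 0.0906] 0.0025
gate_tip S []
gate_tip T [([317.0, 283.0], 0.69)]
flap_hinge S [([246.0, 349.0], 0.62)]
flap_hinge T [([233.0, 274.0], 0.85)]
   tri [0.5242 0.0852 0.213 ] 0.0119
flap_edge S [([192.0, 362.0], 0.93)]
flap_edge T [([257.0, 275.0], 0.77)]
   tri [0.4521 0.0753 0.3356] 0.0011
S [1.18127128 0.31390599 1.13020637] [-0.53198578 -0.27750675 -0.7999882 ] 55.28896319200008 0.0074593121082036674
T [ 0.29370843 -0.0196366   1.45596327] [ 0.17113206  0.01383692 -0.98515093] 44.21503449096909 -0.07085480411772471
```

View pics/s0.png

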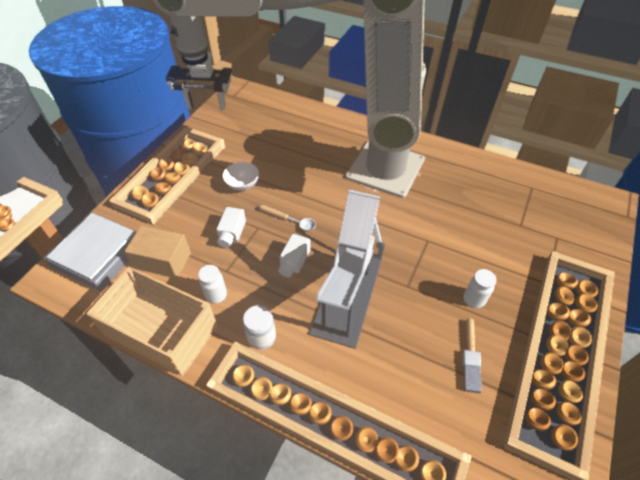

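View pics/t0.png

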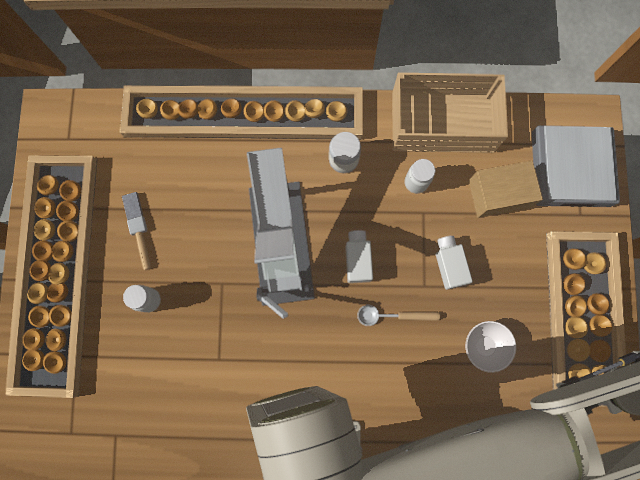

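```bash
python3 - <<'E'
import cv2
s=cv2.imread("pics/s0.png");t=cv2.imread("pics/t0.png")
cv2.imwrite("pics/s0z.png",cv2.resize(s[180:350,200:400],None,fx=3.5,fy=3.5,interpolation=cv2.INTER_CUBIC))
cv2.imwrite("pics/t0z.png",cv2.resize(t[140:330,235:475],None,fx=3.1,fy=3.1,interpolation=cv2.INTER_CUBIC))
E
```

```text
(no output)
```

View pics/s0z.png

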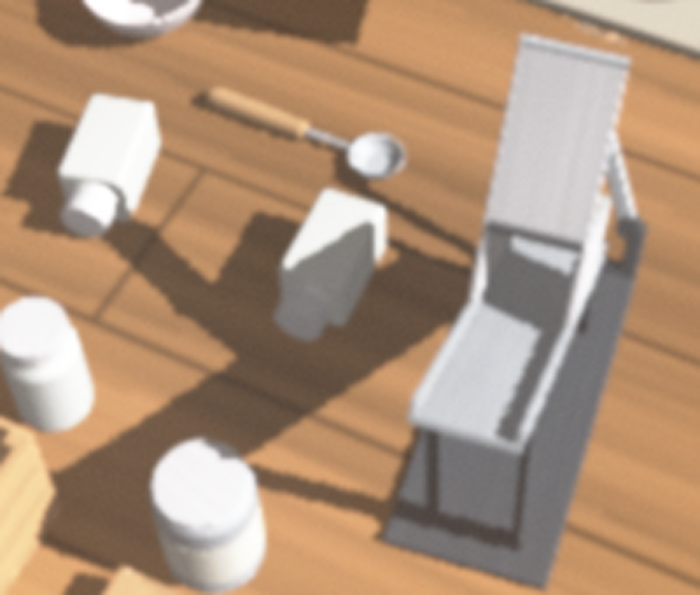

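View pics/t0z.png

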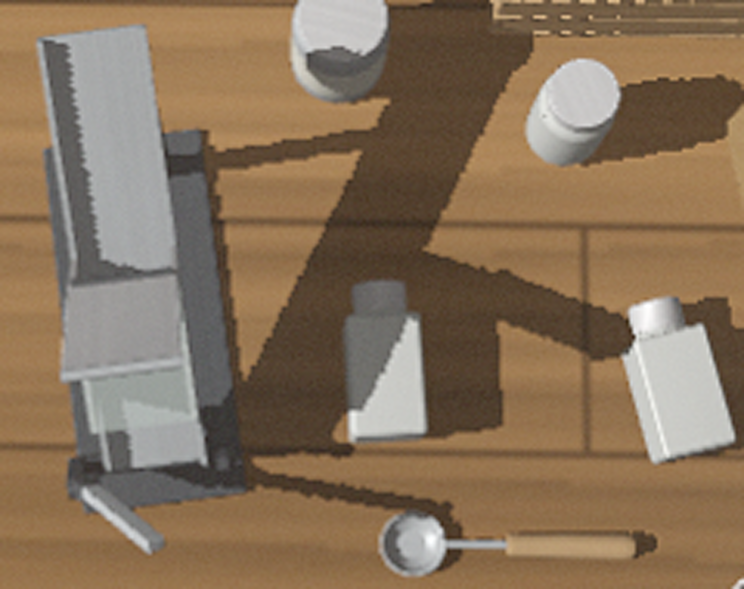

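```bash
cat > fit.py <<'E'
from h import *
from scipy.optimize import least_squares
def frame(th):
    yaw,p=th[3],np.radians(30)
    ex=np.array([np.cos(yaw)*np.cos(p),np.sin(yaw)*np.cos(p),np.sin(p)]);ey=np.array([-np.sin(yaw),np.cos(yaw),0]);ez=np.cross(ex,ey)
    return np.c_[ex,ey,ez]
def W(th,c): return th[:3]+frame(th)@np.array(c,float)
def flapedge(a,y,dx=135): return [167+dx*np.cos(a),y,76+dx*np.sin(a)]
def gatetip(g,l=120): return [0,52-l*np.cos(g),30+l*np.sin(g)]
E
cat > f1.py <<'E'
from fit import *
S=robot.read_camera("scene");T=robot.read_camera("top")
obs=[("S",254,357,[0,0,0]),("T",285,282,[0,0,0]),("S",289,337,[260,0,0]),("T",178,266,[260,0,0]),("S",275,346,[165,0,0]),
("S",244,379,[0,52,30]),("T",296,262,[0,52,30]),("T",317,283,"g"),("S",246,349,[167,0,76]),("T",233,274,[167,0,76]),
("S",192,362,0),("T",257,275,0),("S",190.3,349.1,-38),("S",197.1,380,38),("T",261.9,255.3,38),("T",256.1,295.3,-38),
("S",243.4,339.1,[167,-38,76]),("S",249.4,365.7,[167,38,76]),("T",231.3,258.2,[167,38,76]),("T",227.1,292.1,[167,-38,76]),
("T",152.3,247.3,[325,38,12]),("T",148.7,281.8,[325,-38,12]),("S",297,317.7,[325,-38,12]),
]
P={"S":S,"T":T}
def pt(th,c):
    if c=="g": c=gatetip(th[5])  if False else [0,52-120*np.cos(th[5]),30+120*np.sin(th[5])]
    elif not isinstance(c,list): c=flapedge(th[4],c)
    return W(th,np.array(c)/1000)
def res(th): return np.concatenate([proj(P[k],pt(th,c))-[r,cc] for k,r,cc,c in obs])
s=least_squares(res,[.43,.08,.055,.1,1.7,1.3],loss="soft_l1",f_scale=1.5)
print(s.x.round(4), "yaw deg",np.degrees(s.x[3]))
for o,e in zip(obs,res(s.x).reshape(-1,2)): print(o,e.round(1))
np.save("th.npy",s.x)
for n,p in P.items():
    im=p["img"].copy()
    for c in ([0,34,0],[0,-34,0],[0,52,30],"g",38,-38,[167,38,76],[167,-38,76],[325,38,12],[325,-38,12],[325,38,0],[325,-38,0],[165,0,0],[260,0,0],[55,38,75],[55,-38,75],[165,34,0],[165,-34,0]):
        r,c2=proj(p,pt(s.x,c)); cv2.circle(im,(round(c2*16),round(r*16)),16,(0,0,255),-1,shift=4)
    a=im[180:350,200:400] if n=="S" else im[140:330,235:475]
    cv2.imwrite(f"pics/fit{n}.png",cv2.resize(a,None,fx=3.1,fy=3.1,interpolation=cv2.INTER_CUBIC))
E
python3 f1.py
```

```text
[0.423  0.0728 0.0688 0.1504 1.6721 1.1864] yaw deg 8.618176820372748
('S', 254, 357, [0, 0, 0]) [-4.6  1.6]
('T', 285, 282, [0, 0, 0]) [0.4 3.3]
('S', 289, 337, [260, 0, 0]) [0.5 1.7]
('T', 178, 266, [260, 0, 0]) [0.7 2.9]
('S', 275, 346, [165, 0, 0]) [-2.   0.9]
('S', 244, 379, [0, 52, 30]) [ 0.4 -0.6]
('T', 296, 262, [0, 52, 30]) [-2.2  1.1]
('T', 317, 283, 'g') [-3.8 -0.5]
('S', 246, 349, [167, 0, 76]) [0.5 3.1]
('T', 233, 274, [167, 0, 76]) [-3.6  0.6]
('S', 192, 362, 0) [1.9 1.4]
('T', 257, 275, 0) [ 1.6 -0.1]
('S', 190.3, 349.1, -38) [ 0.1 -1.1]
('S', 197.1, 380, 38) [ 0.3 -1.1]
('T', 261.9, 255.3, 38) [-0.6  0.1]
('T', 256.1, 295.3, -38) [-0.1 -0.9]
('S', 243.4, 339.1, [167, -38, 76]) [-0.5 -1.7]
('S', 249.4, 365.7, [167, 38, 76]) [0.8 1.3]
('T', 231.3, 258.2, [167, 38, 76]) [ 0.5 -1.2]
('T', 227.1, 292.1, [167, -38, 76]) [-0.   0.2]
('T', 152.3, 247.3, [325, 38, 12]) [ 1.  -0.6]
('T', 148.7, 281.8, [325, -38, 12]) [-0.1  0. ]
('S', 297, 317.7, [325, -38, 12]) [-3.7 -0.7]
```

View pics/fitS.png

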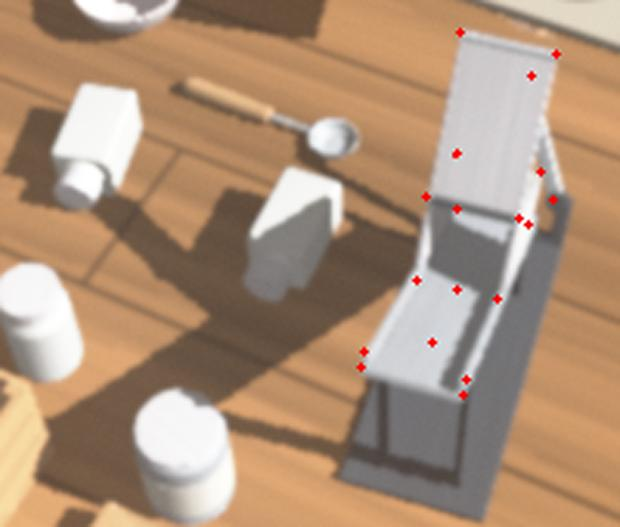

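View pics/fitT.png

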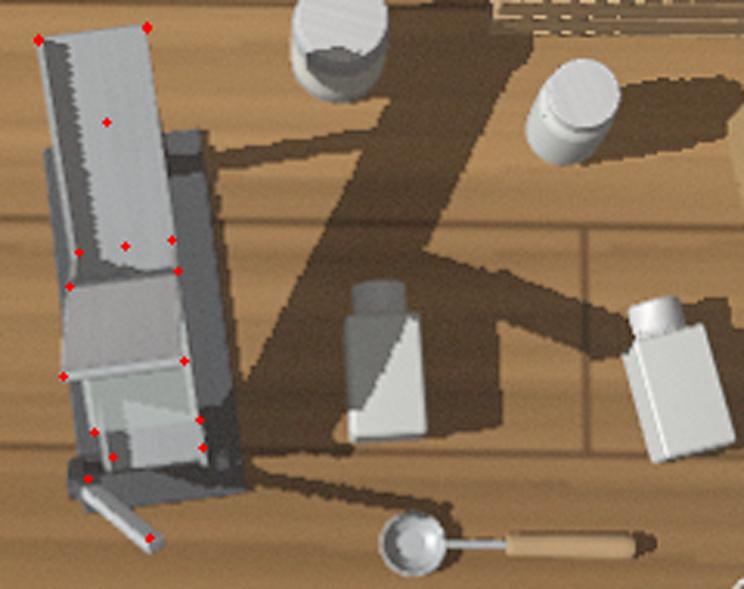

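```bash
python3 - <<'E'
import cv2
s=cv2.imread("pics/s0.png");t=cv2.imread("pics/t0.png")
a=cv2.resize(s[235:345,305:390],None,fx=7,fy=5.4*7/5.4,interpolation=cv2.INTER_NEAREST)[:600*2]
cv2.imwrite("pics/s0y.png",cv2.resize(s[240:325,305:390],None,fx=7,fy=7,interpolation=cv2.INTER_NEAREST))
cv2.imwrite("pics/t0y.png",cv2.resize(t[140:325,240:320],None,fx=5,fy=3.2*5/3.2,interpolation=cv2.INTER_NEAREST)[:600])
b=cv2.resize(t[205:325,240:340],None,fx=5,fy=5,interpolation=cv2.INTER_NEAREST)
cv2.imwrite("pics/t0x.png",b)
E
```

```text
(no output)
```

View pics/s0y.png

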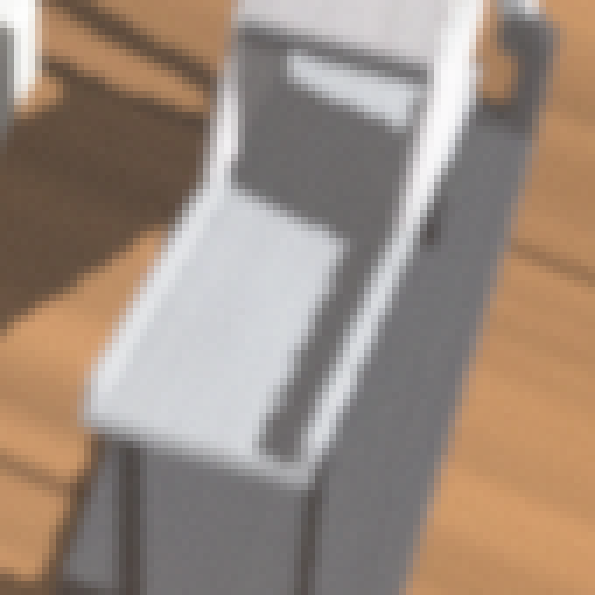

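View pics/t0x.png

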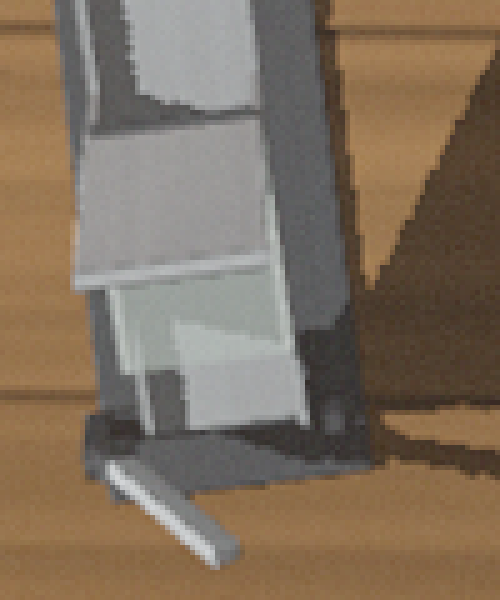

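View pics/t0y.png

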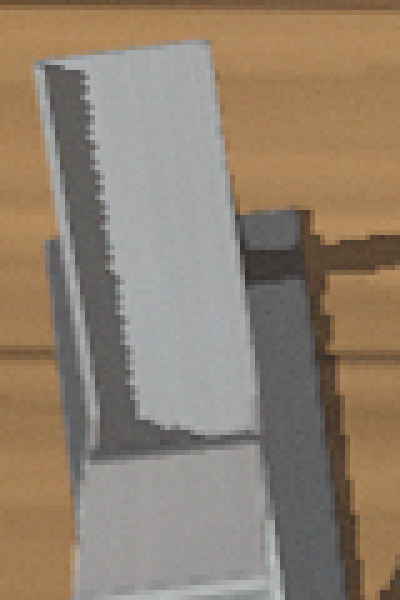

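```bash
sed -i 's/("T",317,283,"g")/("T",316.5,285.5,"g")/; s/\["S",297,317.7/["S",297,317.7/; s/("S",297,317.7,\[325,-38,12\])/("S",294.5,318.3,[325,-38,12]),("S",302.9,351,[325,38,12])/; s/\[0,52,30\]/[-6,52,30]/g; s/\[0,52-120/[-6,52-120/; s/("S",275,346,\[165,0,0\]),//' f1.py; sed -i 's/("T",296,262/("T",295,261.5/' f1.py
python3 f1.py; python3 - <<'E'
import cv2
s=cv2.imread("pics/s0.png");t=cv2.imread("pics/t0.png")
cv2.imwrite("pics/sj.png",cv2.resize(s[200:285,210:320],None,fx=7,fy=7,interpolation=cv2.INTER_CUBIC))
cv2.imwrite("pics/tj.png",cv2.resize(t[225:300,340:475],None,fx=5.8,fy=5.8,interpolation=cv2.INTER_CUBIC))
E
```

```text
[0.4235 0.073  0.0695 0.1515 1.6767 1.142 ] yaw deg 8.677501778403869
('S', 254, 357, [0, 0, 0]) [-4.5  1.6]
('T', 285, 282, [0, 0, 0]) [0.2 3.2]
('S', 289, 337, [260, 0, 0]) [0.6 1.8]
('T', 178, 266, [260, 0, 0]) [0.5 2.6]
('S', 244, 379, [-6, 52, 30]) [-0.4 -0.3]
('T', 295, 261.5, [-6, 52, 30]) [0.9 1.8]
('T', 316.5, 285.5, 'g') [-1.8 -0.4]
('S', 246, 349, [167, 0, 76]) [0.6 3.2]
('T', 233, 274, [167, 0, 76]) [-3.8  0.4]
('S', 192, 362, 0) [1.8 1.5]
('T', 257, 275, 0) [ 1.6 -0.2]
('S', 190.3, 349.1, -38) [ 0.1 -1. ]
('S', 197.1, 380, 38) [ 0.2 -1. ]
('T', 261.9, 255.3, 38) [-0.6 -0. ]
('T', 256.1, 295.3, -38) [-0.1 -1. ]
('S', 243.4, 339.1, [167, -38, 76]) [-0.5 -1.6]
('S', 249.4, 365.7, [167, 38, 76]) [0.8 1.4]
('T', 231.3, 258.2, [167, 38, 76]) [ 0.3 -1.4]
('T', 227.1, 292.1, [167, -38, 76]) [-0.3 -0. ]
('T', 152.3, 247.3, [325, 38, 12]) [ 0.7 -0.8]
('T', 148.7, 281.8, [325, -38, 12]) [-0.4 -0.3]
('S', 294.5, 318.3, [325, -38, 12]) [-1.1 -1.1]
('S', 302.9, 351, [325, 38, 12]) [-0.6 -1.1]
```

View pics/sj.png

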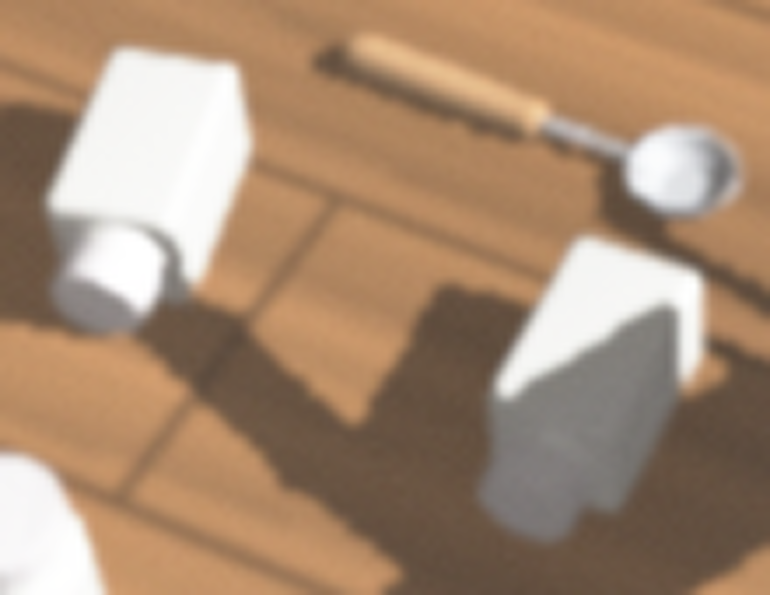

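View pics/tj.png

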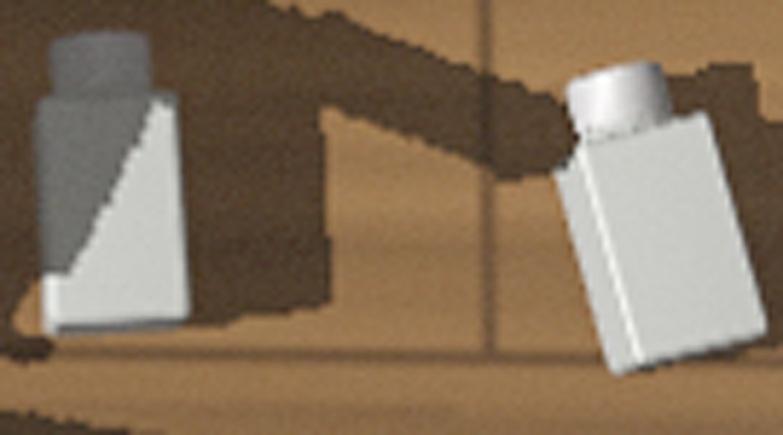

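```bash
cat > jf.py <<'E'
from h import *
from scipy.optimize import least_squares
S=robot.read_camera("scene");T=robot.read_camera("top");P={"S":S,"T":T}
b,c=-.0475,.0475
def t(x,y):return y/5.8+225,x/5.8+340
def s(x,y):return y/7+200,x/7+210
A=[("T",t(178,95),(c,-1,58)),("T",t(190,318),(b,-1,58)),("T",t(57,318),(b,1,58)),("T",t(45,332),(b,1,0)),("S",s(585,238),(b,-1,58)),("S",s(703,278),(b,1,58)),("S",s(495,395),(c,-1,58)),("S",s(693,385),(b,1,0)),("S",s(612,512),(c,1,0))]
B=[("T",t(582,148),(c,1,58)),("T",t(712,112),(c,-1,58)),("T",t(767,325),(b,-1,58)),("T",t(640,363),(b,1,58)),("T",t(620,372),(b,1,0)),("T",t(557,172),(c,1,0)),("S",s(118,48),(b,-1,58)),("S",s(238,65),(b,1,58)),("S",s(50,205),(c,-1,58)),("S",s(250,145),(b,1,0)),("S",s(188,300),(c,1,0))]
for nm,O,x0 in(("A",A,[.5,-.15,0]),("B",B,[.49,-.33,-.3])):
    def res(p):
        cy,sy=np.cos(p[2]),np.sin(p[2]);r=[]
        for k,m,(x,y,z) in O:
            y=y*.029; r.append(proj(P[k],[p[0]+cy*x-sy*y,p[1]+sy*x+cy*y,z/1000])-m)
        return np.concatenate(r)
    q=least_squares(res,x0,loss="soft_l1"); print(nm,q.x.round(4),np.degrees(q.x[2]).round(1));print(q.fun.reshape(-1,2).round(1).tolist())
E
python3 jf.py
```

```text
A [ 0.4884 -0.1018  0.0503] 2.9
[[-1.8, -0.1], [-0.8, -0.2], [0.1, -1.7], [0.1, -0.6], [-2.0, -1.1], [-1.7, -0.3], [-0.9, -2.3], [-5.4, 1.4], [0.2, -0.0]]
B [ 0.4775 -0.3331  0.2548] 14.6
[[-1.2, -1.1], [-0.7, -0.4], [0.8, 1.1], [0.1, -0.4], [0.7, -1.9], [-1.8, -1.3], [-1.8, -1.2], [-1.5, -0.7], [-1.3, -1.4], [-1.0, -0.0], [-0.2, -0.1]]
```

```bash
cat > tool.py <<'E'
from fit import *
th=np.load("th.npy")
def st():
    s=robot.read_state(); M=R.from_rotvec(s["orientation"]).as_matrix()
    return s,np.array(s["tool_pos"]),M
def rel(P,s=None):
    s,p,M=st(); return M.T@(np.array(P)-p)
def C(x,y,z): return W(th,np.array([x,y,z])/1000)
E
python3 - <<'E'
from tool import *
s,p,M=st();print(s["t"],p.round(4),np.array(s["q"]).round(3),s["force"],s["opening"]);print(M.round(3))
F=frame(th);print("chute axes",F.round(3))
print("tool x yaw",np.degrees(np.arctan2(M[1,0],M[0,0])))
for n,c in dict(plateS=(0,0,0),bay=(260,0,0),hinge=(167,0,76),edge=flapedge(th[4]*1,0) ,tip=(-6,52-120*np.cos(th[5]),30+120*np.sin(th[5]))).items(): print(n,C(*c).round(4))
E
```

```text
1.2 [ 0.2185 -0.5588  0.2186] [-1.283  0.13   1.488  0.     1.523 -0.085] [-0.21267133  0.18210785 -0.42882588] 0.09320530350891496
[[ 0.364 -0.931  0.   ]
 [-0.931 -0.364 -0.   ]
 [ 0.    -0.    -1.   ]]
chute axes [[ 0.856 -0.151 -0.494]
 [ 0.131  0.989 -0.075]
 [ 0.5    0.     0.866]]
tool x yaw -68.64265003194174
plateS [0.4235 0.073  0.0695]
bay [0.6461 0.107  0.1995]
hinge [0.5289 0.0891 0.2188]
edge [0.4503 0.0771 0.3279]
tip [0.3493 0.0638 0.187 ]
```

```bash
python3 - <<'E'
from tool import *
F=frame(th); ty=np.array([-np.cos(th[3]),-np.sin(th[3]),0])
s,p,M=st()
M2=M@R.from_euler("z",12.66,degrees=True).as_matrix()
print("x axis yaw after",np.degrees(np.arctan2(M2[1,0],M2[0,0])))
def way(g,r,clr=0):
    y=52-r*np.cos(g)+7*np.sin(g)+clr; z=30+r*np.sin(g)+7*np.cos(g)
    return C(-6,y-46.6,z)+ty*.004
prev=p
w0=way(1.14,95,15)
L=[("above",[w0[0],w0[1],.26]),("start",w0)]
for g,r in ((1.14,95),(.9,100),(.7,105),(.5,110),(.3,112),(.15,112),(.05,112),(0,112),(-.02,112)): L.append((g,way(g,r)))
for n,w in L:
    d=M2.T@(np.array(w)-prev); print(n,np.round(w,4),"d mm",(d*1000).round(1)); prev=np.array(w)
E
```

```text
x axis yaw after -81.3026500318687
above [0.3574 0.0499 0.26  ] d mm [-580.7 -229.3  -41.4]
start [0.3574 0.0499 0.1697] d mm [-0.   0.  90.3]
1.14 [0.3597 0.0351 0.1697] d mm [15.  0.  0.]
0.9 [0.3664 0.0125 0.164 ] d mm [23.4 -3.3  5.7]
0.7 [ 0.3741 -0.0057  0.1557] d mm [19.1 -4.8  8.4]
0.5 [ 0.3837 -0.0218  0.1434] d mm [17.4 -7.1 12.2]
0.3 [ 0.3949 -0.032   0.1269] d mm [11.8 -9.5 16.5]
0.15 [ 0.4036 -0.0355  0.1129] d mm [ 4.8 -8.1 14. ]
0.05 [ 0.4093 -0.0365  0.1033] d mm [ 1.8 -5.5  9.6]
0 [ 0.4122 -0.0365  0.0985] d mm [ 0.5 -2.8  4.8]
-0.02 [ 0.4133 -0.0365  0.0966] d mm [ 0.1 -1.1  1.9]
```

```bash
python3 - <<'E'
from tool import *
s,p,M=st()
M2=M@R.from_euler("z",12.66,degrees=True).as_matrix()
for w in ([.42,-.2,.26],[.3574,.0499,.26]):
    d=M2.T@(np.array(w)-p);print((d*1000).round(1),np.linalg.norm(d));p=np.array(w)
E
```

```text
[-324.2 -253.4  -41.4] 0.4135540517084499
[-256.5   24.1   -0. ] 0.2576213694552531
```

jog_arm(commands=[-1, 0, 0, -0.0207, 6.33, -1, 0, 0, -0.0207, 6.33])

```text
t: 1.37
tool_pos: [0.2182, -0.5577, 0.2586]
orientation: [-2.377, 2.051, 0.005]
force: [1.3, 1.1, -0.8]
opening: 0.0932
```

jog_arm(commands=[-1, -0.027, -0.0211, 0, 0, -1, -0.027, -0.0211, 0, 0, -1, -0.027, -0.0211, 0, 0, -1, -0.027, -0.0211, 0, 0, -1, -0.027, -0.0211, 0, 0, -1, -0.027, -0.0211, 0, 0, -1, -0.027, -0.0211, 0, 0, -1, -0.027, -0.0211, 0, 0, -1, -0.027, -0.0211, 0, 0, -1, -0.027, -0.0211, 0, 0, -1, -0.027, -0.0211, 0, 0, -1, -0.027, -0.0211, 0, 0])

```text
t: 2.37
tool_pos: [0.4204, -0.1987, 0.2603]
orientation: [-2.383, 2.047, -0.001]
force: [0.4, -0.3, -0.4]
opening: 0.0933
```

jog_arm(commands=[-1, -0.032, 0.003, 0, 0, -1, -0.032, 0.003, 0, 0, -1, -0.032, 0.003, 0, 0, -1, -0.032, 0.003, 0, 0, -1, -0.032, 0.003, 0, 0, -1, -0.032, 0.003, 0, 0, -1, -0.032, 0.003, 0, 0, -1, -0.032, 0.003, 0, 0, -1, 0, 0, 0, 0, -1, 0, 0, 0, 0])

```text
t: 3.2
tool_pos: [0.3572, 0.0504, 0.2604]
orientation: [-2.387, 2.041, -0.001]
force: [0.5, -1.0, -0.1]
opening: 0.0932
```

```bash
python3 - <<'E'
from tool import *
s,p,M=st();print(p.round(4),(rel([.3574,.0499,.1697])*1000).round(1),np.array(s["q"]).round(2))
T=robot.read_camera("top");cv2.imwrite("pics/t1.png",T["img"][150:400,180:480].repeat(2,0).repeat(2,1))
S=robot.read_camera("scene");cv2.imwrite("pics/s1.png",cv2.resize(S["img"][130:300,280:480],None,fx=3.5,fy=3.5))
E
```

```text
[0.3572 0.0504 0.2604] [ 0.5  0.  90.7] [-0.   -0.57  2.02 -0.    1.7   1.41]
```

View pics/s1.png

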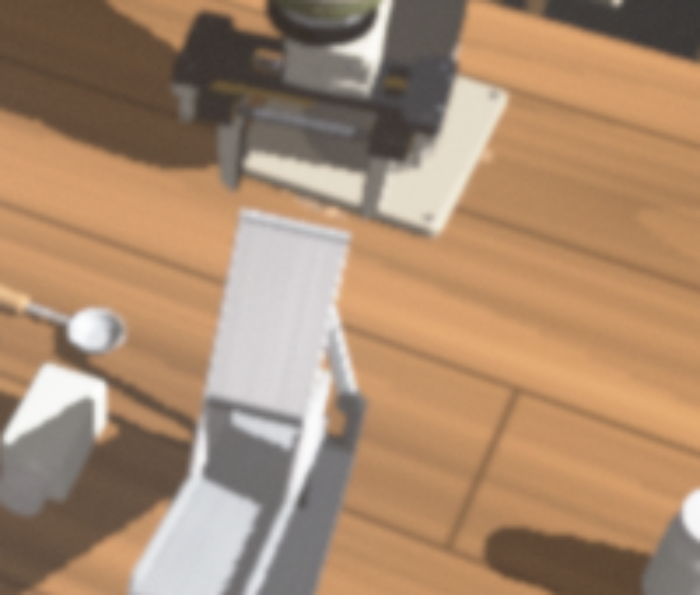

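View pics/t1.png

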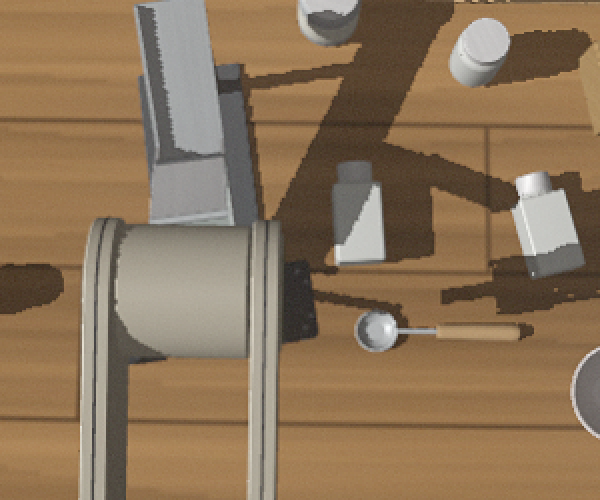

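```bash
python3 - <<'E'
from tool import *
s,p,M=st()
S=robot.read_camera("scene");T=robot.read_camera("top");im=S["img"].copy()
for h in (0,.084,.15,.2,.25,.3,.35,.4):
    r,c=proj(S,p+[0,0,h]);print(h,r.round(),c.round(),proj(T,p+[0,0,h]).round());cv2.circle(im,(int(c),int(r)),2,(0,0,255),-1)
for h in (.2,.25,.3): 
    r,c=proj(S,p+[.06,0,h]);cv2.circle(im,(int(c),int(r)),2,(0,255,0),-1)
cv2.imwrite("pics/s2.png",cv2.resize(im[0:200,270:470],None,fx=3,fy=3))
E
```

```text
0 185.0 365.0 [309. 290.]
0.084 161.0 368.0 [307. 288.]
0.15 140.0 370.0 [304. 286.]
0.2 123.0 372.0 [303. 284.]
0.25 104.0 375.0 [301. 282.]
0.3 84.0 377.0 [298. 279.]
0.35 62.0 379.0 [296. 277.]
0.4 39.0 382.0 [293. 274.]
```

View pics/s2.png

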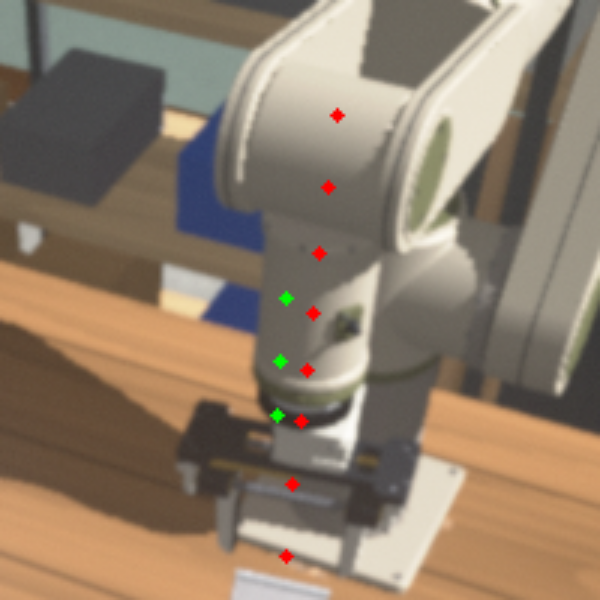

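jog_arm(commands=[-1, 0, 0, 0.03, 0, -1, 0, 0, 0.03, 0, -1, 0, 0, 0.03, 0, -1, 0.005, 0, 0, 0, -1, 0.005, 0, 0, 0, -1, 0.005, 0, 0, 0, -1, 0.008, -0.001, 0.002, 0, -1, 0.008, -0.001, 0.002, 0, -1, 0.0074, -0.0013, 0.0017, 0, -1, 0, 0, 0, 0])

```text
t: 4.23
tool_pos: [0.3673, 0.0102, 0.1649]
orientation: [-2.382, 2.048, -0.002]
force: [-0.2, 0.1, 0.8]
opening: 0.0927
```

```bash
python3 - <<'E'
from tool import *
S=robot.read_camera("scene");cv2.imwrite("pics/s3.png",cv2.resize(S["img"][130:300,280:480],None,fx=3.5,fy=3.5))
E
```

```text
(no output)
```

View pics/s3.png

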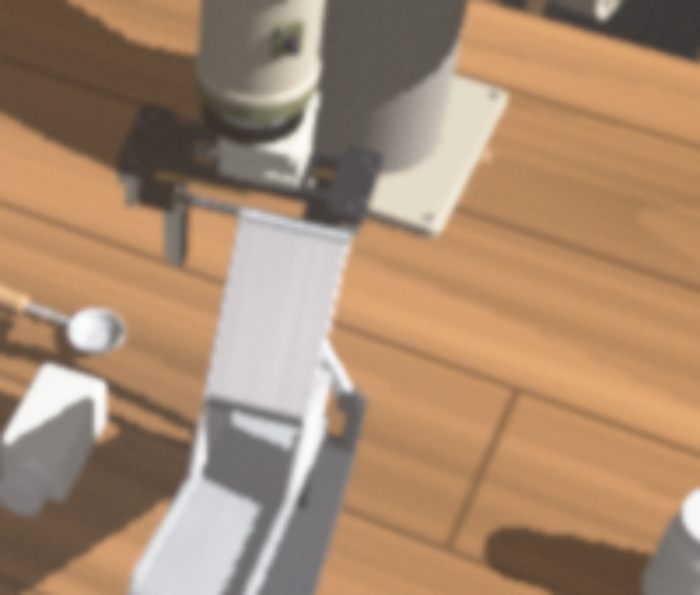

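jog_arm(commands=[-1, 0.0095, -0.0024, 0.0042, 0, -1, 0.0095, -0.0024, 0.0042, 0, -1, 0.0087, -0.0035, 0.0061, 0, -1, 0.0087, -0.0035, 0.0061, 0, -1, 0.006, -0.0048, 0.0082, 0, -1, 0.006, -0.0048, 0.0082, 0, -1, 0.0024, -0.004, 0.007, 0, -1, 0.0024, -0.004, 0.007, 0, -1, 0, 0, 0, 0])

```text
t: 5.03
tool_pos: [0.4031, -0.0367, 0.1115]
orientation: [2.382, -2.046, -0.003]
force: [0.1, -0.1, -0.1]
opening: 0.0929
```

jog_arm(commands=[-1, 0.001, -0.0028, 0.0048, 0, -1, 0.001, -0.0028, 0.0048, 0, -1, 0.0003, -0.0014, 0.0024, 0, -1, 0.0003, -0.0014, 0.0024, 0, -1, 0, 0, 0, 0])

```text
t: 5.45
tool_pos: [0.4119, -0.0374, 0.0997]
orientation: [2.384, -2.045, -0.002]
force: [-9.0, 0.1, 12.4]
opening: 0.0931
```

```bash
python3 - <<'E'
from tool import *
S=robot.read_camera("scene");cv2.imwrite("pics/s4.png",cv2.resize(S["img"][130:300,280:480],None,fx=3.5,fy=3.5))
T=robot.read_camera("top");cv2.imwrite("pics/t4.png",T["img"][150:400,180:480].repeat(2,0).repeat(2,1))
E
```

```text
(no output)
```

View pics/s4.png

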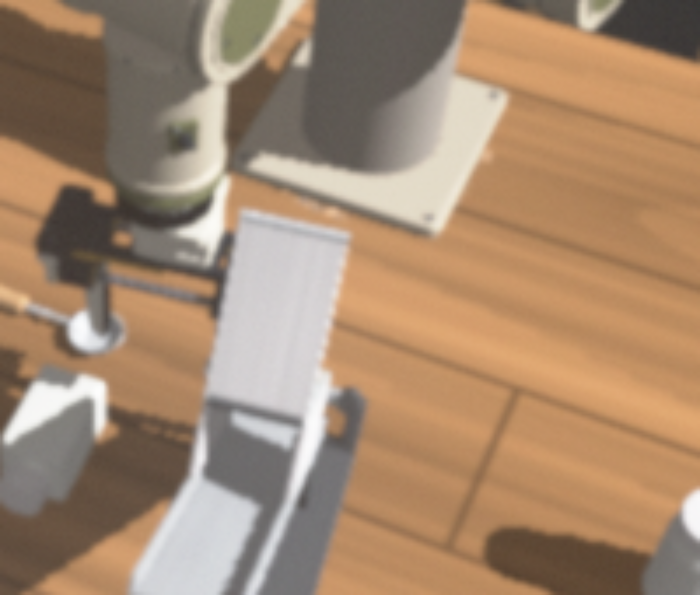

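jog_arm(commands=[-1, 0, 0.012, -0.02, 0, -1, 0, 0.016, -0.028, 0, -1, 0.02, 0.01, -0.028, 0, -1, 0.035, 0, -0.01, 0, -1, 0.035, 0, 0, 0, -1, 0, 0, 0, 0])

```text
t: 6.05
tool_pos: [0.3895, -0.1373, 0.1867]
orientation: [2.38, -2.049, 0.008]
force: [-0.2, 0.2, -0.1]
opening: 0.0927
```

```bash
python3 - <<'E'
from tool import *
T=robot.read_camera("top");cv2.imwrite("pics/t5.png",T["img"][150:350,220:480].repeat(3,0).repeat(3,1)[:600,:780])
s,p,M=st();print(p.round(4))
A=np.array([.4884,-.1018]);h=.0503
g=A-.008*np.array([np.cos(h),np.sin(h)])
yaw=np.degrees(np.arctan2(M[1,0],M[0,0]));turn=-( -87.1-yaw)
print("yaw",yaw,"turn",turn,"rel",(rel([g[0],g[1],.022])*1000).round(1),g)
E
```

```text
[ 0.3887 -0.1349  0.1857]
yaw -81.50452185821491 turn 5.59547814178508 rel [-19.  -95.3 163.8] [ 0.48041012 -0.10220223]
```

View pics/t5.png

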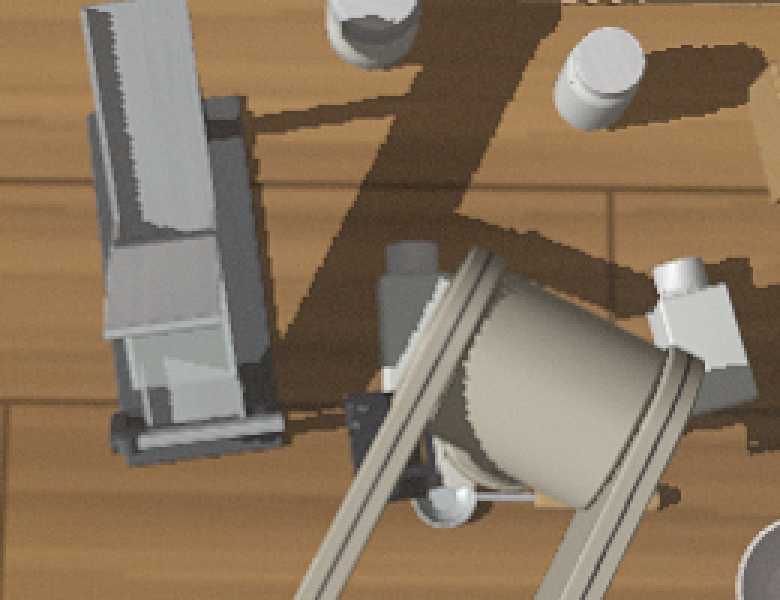

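jog_arm(commands=[-1, -0.0063, -0.0318, 0.02, 0, -1, -0.0063, -0.0318, 0.02, 0, -1, -0.0064, -0.0317, 0.02, 0, -1, 0, 0, 0.01, 5.6, -1, 0, 0, 0, 0, -1, 0, 0, 0, 0], grip_force=20)

```text
t: 6.6
tool_pos: [0.4786, -0.098, 0.1139]
orientation: [2.284, -2.155, -0.005]
force: [-0.3, -0.2, 0.3]
opening: 0.0931
```

```bash
python3 - <<'E'
from tool import *
s,p,M=st();print(p.round(4),np.degrees(np.arctan2(M[1,0],M[0,0])))
print("rel",(rel([.4804,-.1022,.022])*1000).round(1))
S=robot.read_camera("scene");im=S["img"]
cv2.imwrite("pics/s6.png",cv2.resize(im[140:310,200:400],None,fx=3.5,fy=3.5))
E
```

```text
[ 0.4786 -0.098   0.1139] -86.68630192348208
rel [ 4.4 -1.8 91.9]
```

View pics/s6.png

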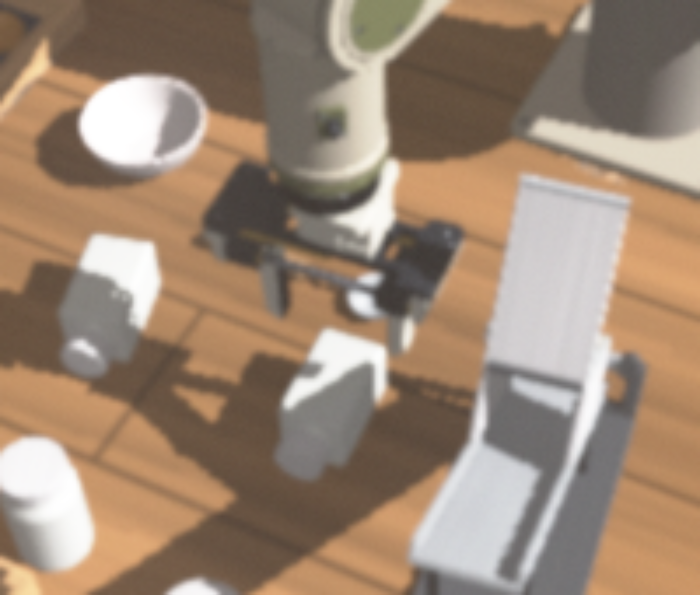

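jog_arm(commands=[-1, 0.004, -0.002, 0.03, 0, -1, 0, 0, 0.03, 0, -1, 0, 0, 0.02, 0, -1, 0, 0, 0.012, 0, 1, 0, 0, 0, 0, 1, 0, 0, 0, 0, 1, 0, 0, 0, 0, 1, 0, 0, 0, 0, 1, 0, 0, 0, 0, 1, 0, 0, 0, 0], grip_force=20)

```text
t: 7.48
tool_pos: [0.4828, -0.1032, 0.0241]
orientation: [-2.28, 2.16, -0.003]
force: [0.3, -0.7, 10.7]
opening: 0.0585
```

jog_arm(commands=[1, 0, 0, 0, 0, 1, 0, 0, -0.003, 0, 1, 0, 0, -0.003, 0, 1, 0, 0, 0, 0])

```text
t: 7.82
tool_pos: [0.4819, -0.1031, 0.0293]
orientation: [2.281, -2.16, 0.0]
force: [-0.7, -0.0, -2.7]
opening: 0.058
```

```bash
python3 - <<'E'
from tool import *
s,p,M=st();print(p.round(4),s["force"],s["wrist_torque"])
S=robot.read_camera("scene");im=S["img"]
cv2.imwrite("pics/s7.png",cv2.resize(im[140:310,200:400],None,fx=3.5,fy=3.5))
E
```

```text
[ 0.4819 -0.1031  0.0293] [-0.72688497 -0.04594429 -2.71903704] [ 0.00199511  0.02756967 -0.03963638]
```

View pics/s7.png

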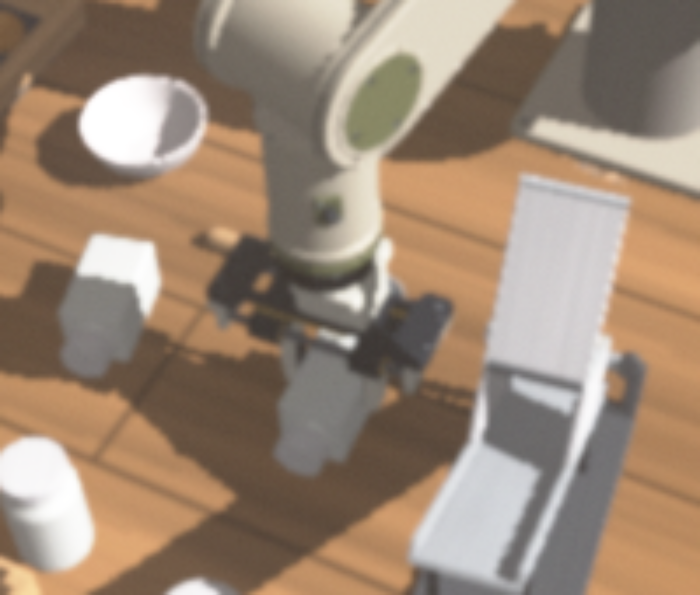

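jog_arm(commands=[1, 0, 0, -0.015, 0, 1, 0, 0, -0.025, 0, 1, 0, 0, -0.025, -5, 1, 0, 0, -0.025, -7, 1, 0, 0, -0.025, -7, 1, 0, 0, -0.025, -7, 1, 0, 0, -0.025, -7, 1, 0, 0, -0.025, -7, 1, 0, 0, -0.025, -7, 1, 0, 0, -0.025, -7, 1, 0, 0, -0.02, -7, 1, 0, 0, -0.01, -7, 1, 0, 0, 0, -7, 1, 0, 0, 0, -7, 1, 0, 0, 0, -7, 1, 0, 0, 0, -7, 1, 0, 0, 0, -7, 1, 0, 0, 0, -7, 1, 0, 0, 0, -7, 1, 0, 0, 0, -7])

```text
t: 9.53
tool_pos: [0.4816, -0.1031, 0.2984]
orientation: [-2.975, -1.008, 0.001]
force: [0.2, -0.6, -2.7]
opening: 0.058
```

```bash
python3 - <<'E'
from tool import *
s,p,M=st();yaw=np.degrees(np.arctan2(M[1,0],M[0,0]));print(p.round(4),yaw,"turn left",yaw-98.68,s["force"],s["opening"])
E
```

```text
[ 0.4816 -0.1031  0.2984] 37.44195358202122 turn left -61.23804641797879 [ 0.18682732 -0.611238   -2.68138268] 0.05803229638425624
```

jog_arm(commands=[1, 0, 0, 0, -6.8, 1, 0, 0, 0, -6.8, 1, 0, 0, 0, -6.8, 1, 0, 0, 0, -6.8, 1, 0, 0, 0, -6.8, 1, 0, 0, 0, -6.8, 1, 0, 0, 0, -6.8, 1, 0, 0, 0, -6.8, 1, 0, 0, 0, -6.84, 1, 0, 0, 0, 0])

```text
t: 10.37
tool_pos: [0.4817, -0.1031, 0.2984]
orientation: [-2.047, -2.382, 0.001]
force: [0.1, 0.4, -3.2]
opening: 0.0583
```

```bash
python3 - <<'E'
from tool import *
s,p,M=st();yaw=np.degrees(np.arctan2(M[1,0],M[0,0]));print(p.round(4),yaw,"turn left",yaw-98.68,s["opening"],np.array(s["q"]).round(2))
f=C(257,0,26.5);print("final",f.round(4),"rel",(rel(f)*1000).round(1))
E
```

```text
[ 0.4817 -0.1031  0.2984] 98.67133491582707 turn left -0.008665084172932325 0.058250641124487454 [-0.31 -0.18  1.65 -0.    1.67 -2.04]
final [0.6304 0.1046 0.2209] rel [182.9 178.4  77.4]
```

jog_arm(commands=[1, 0, 0.0297, 0, 0, 1, 0, 0.0297, 0, 0, 1, 0, 0.0297, 0, 0, 1, 0, 0.0297, 0, 0, 1, 0, 0.0297, 0, 0, 1, 0, 0.0299, 0, 0, 1, 0.03, 0, 0, 0, 1, 0.03, 0, 0, 0, 1, 0.03, 0, 0, 0, 1, 0.03, 0, 0, 0, 1, 0.03, 0, 0, 0, 1, 0.02, 0, 0, 0, 1, 0.013, 0, 0, 0, 1, 0, 0, 0, 0])

```text
t: 11.53
tool_pos: [0.6313, 0.1066, 0.2985]
orientation: [-2.053, -2.376, -0.0]
force: [-0.9, 0.0, -3.5]
opening: 0.0578
```

```bash
python3 - <<'E'
from tool import *
s,p,M=st();yaw=np.degrees(np.arctan2(M[1,0],M[0,0]));print(p.round(4),yaw)
f=C(257,0,26.5);print("final",f.round(4),"rel",(rel(f)*1000).round(1))
S=robot.read_camera("scene");im=S["img"]
cv2.imwrite("pics/s8.png",cv2.resize(im[150:330,240:440],None,fx=3.3,fy=3.3))
T=robot.read_camera("top");im=T["img"]
cv2.imwrite("pics/t8.png",cv2.resize(im[100:300,200:400],None,fx=3,fy=3))
E
```

```text
[0.6313 0.1066 0.2985] 98.33762040905239
final [0.6304 0.1046 0.2209] rel [-1.9 -1.1 77.6]
```

View pics/s8.png

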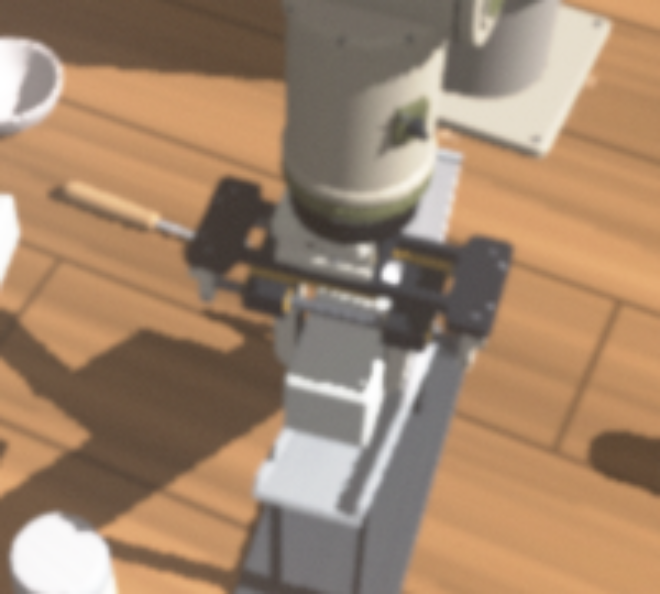

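View pics/t8.png

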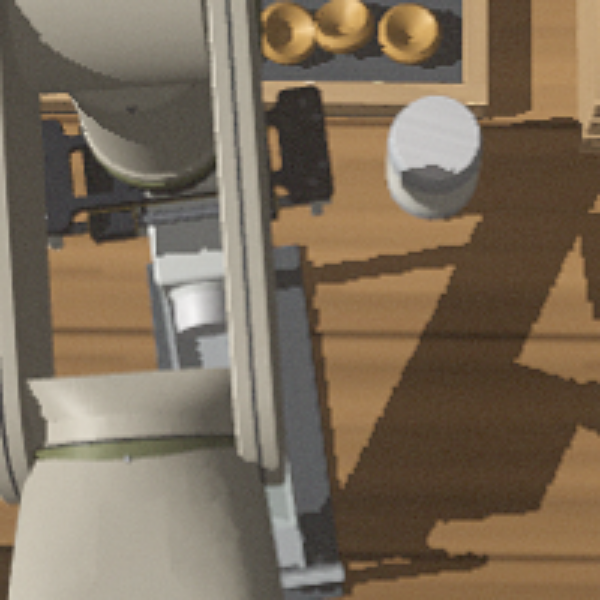

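```bash
python3 - <<'E'
from tool import *
s,p,M=st();S=robot.read_camera("scene")
for y in(-29,29):
  for z in (-25,33):
    print(y,z,proj(S,p+M@np.array([y,41,-z])/1000).round(1))
im=S["img"];cv2.imwrite("pics/s9.png",cv2.resize(im[235:320,305:380],None,fx=7,fy=7,interpolation=cv2.INTER_CUBIC))
E
```

```text
-29 -25 [278.1 323.6]
-29 33 [263.2 323.9]
29 -25 [285.  348.8]
29 33 [270.2 350.3]
```

View pics/s9.png

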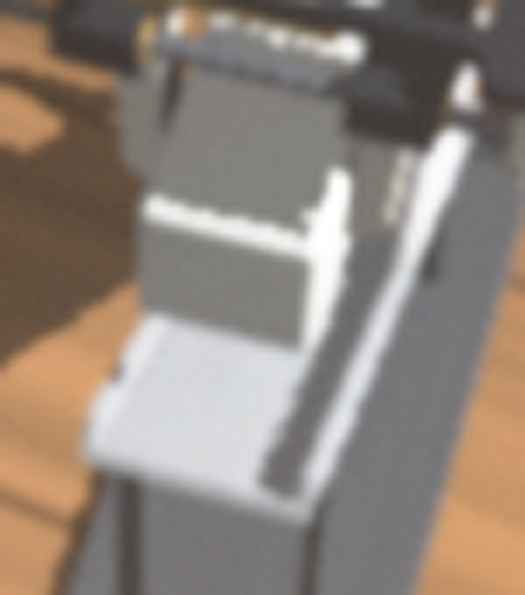

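jog_arm(commands=[1, -0.0025, -0.001, 0.015, -0.3, 1, 0, 0, 0.02, 0, 1, 0, 0, 0.015, 0, 1, 0, 0, 0.005, 0, 1, 0, 0, 0, 0, 1, 0, 0, 0, 0], grip_force=10)

```text
t: 12.18
tool_pos: [0.6314, 0.1003, 0.2443]
orientation: [2.05, 2.381, -0.0]
force: [0.5, -0.7, -1.7]
opening: 0.0579
```

jog_arm(commands=[1, 0, 0, 0.003, 0, 1, 0, 0, 0.003, 0, 1, 0, 0, 0.003, 0, 1, 0, 0, 0, 0], grip_force=8)

```text
t: 12.52
tool_pos: [0.631, 0.1011, 0.2355]
orientation: [2.048, 2.382, -0.0]
force: [-4.4, -0.7, 2.1]
opening: 0.058
```

jog_arm(commands=[1, 0.002, 0, 0, 0, 1, 0, 0, 0.003, 0, 1, 0, 0, 0.003, 0, 1, 0, 0, 0, 0], grip_force=6)

```text
t: 12.85
tool_pos: [0.6305, 0.1031, 0.2286]
orientation: [-2.048, -2.382, 0.001]
force: [-3.7, -2.4, 0.0]
opening: 0.0581
```

```bash
python3 - <<'E'
from tool import *
s,p,M=st();print(p.round(4),s["force"].round(2) if hasattr(s["force"],"round") else s["force"],"rel",(rel(C(257,0,26.5))*1000).round(1))
S=robot.read_camera("scene")
im=S["img"];cv2.imwrite("pics/s10.png",cv2.resize(im[225:320,295:390],None,fx=6.3,fy=6.3,interpolation=cv2.INTER_CUBIC))
E
```

```text
[0.6305 0.1031 0.2286] [-3.69 -2.41  0.02] rel [1.5 0.1 7.7]
```

View pics/s10.png

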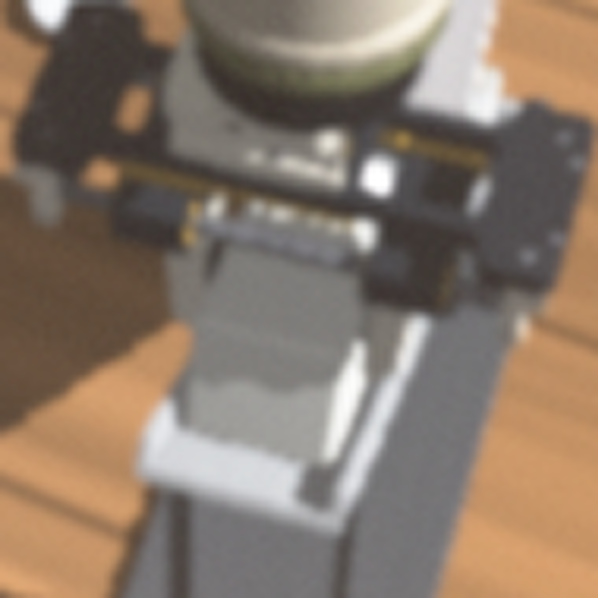

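jog_arm(commands=[1, 0, 0, 0.002, 0, 1, 0, 0, 0.002, 0, 1, 0, 0, 0.002, 0, 1, 0, 0, 0, 0], grip_force=5)

```text
t: 13.23
tool_pos: [0.6308, 0.1034, 0.2222]
orientation: [-2.047, -2.382, 0.0]
force: [-0.8, -1.0, -1.6]
opening: 0.0578
```

```bash
python3 - <<'E'
from tool import *
S=robot.read_camera("scene")
im=S["img"];cv2.imwrite("pics/s11.png",cv2.resize(im[225:320,295:390],None,fx=6.3,fy=6.3,interpolation=cv2.INTER_CUBIC))
T=robot.read_camera("top");im=T["img"]
cv2.imwrite("pics/t11.png",cv2.resize(im[150:270,230:330],None,fx=5,fy=5,interpolation=cv2.INTER_CUBIC))
E
```

```text
(no output)
```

View pics/s11.png

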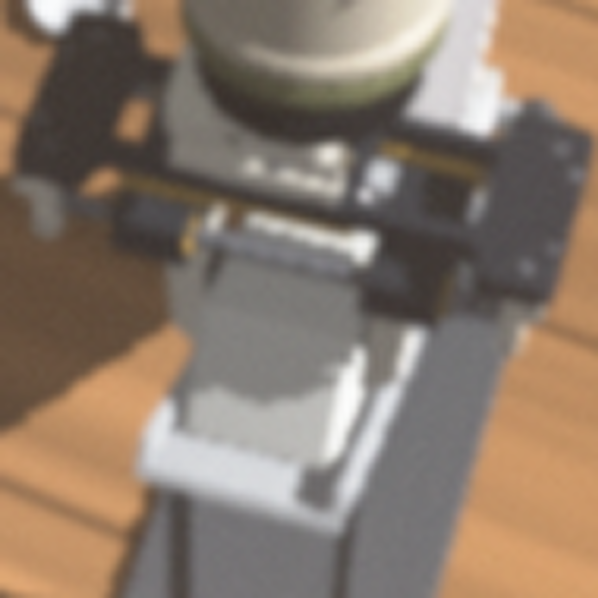

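View pics/t11.png

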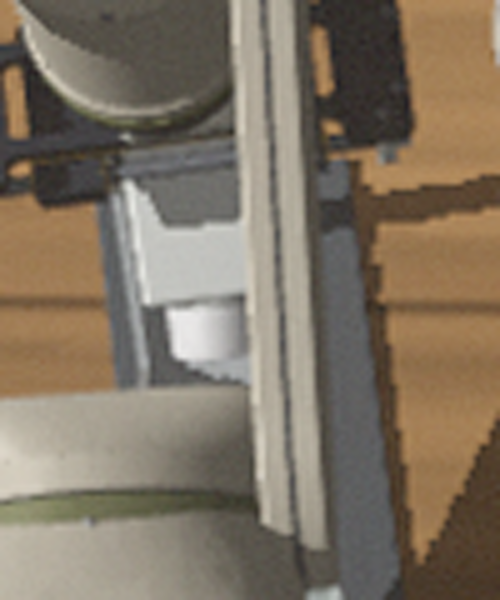

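jog_arm(commands=[1, 0, 0, 0.0015, 0, 1, 0, 0, 0, 0, -0.4, 0, 0, 0, 0, -0.6, 0, 0, 0, 0, -0.8, 0, 0, 0, 0, -1, 0, 0, 0, 0, -1, 0, 0, 0, 0], grip_force=5)

```text
t: 13.92
tool_pos: [0.6311, 0.1032, 0.2217]
orientation: [2.048, 2.382, 0.001]
force: [-0.8, -0.4, 1.2]
opening: 0.0865
```

```bash
python3 - <<'E'
from tool import *
T=robot.read_camera("top");im=T["img"]
cv2.imwrite("pics/t12.png",cv2.resize(im[150:330,230:360],None,fx=3.3,fy=3.3,interpolation=cv2.INTER_CUBIC))
S=robot.read_camera("scene")
im=S["img"];cv2.imwrite("pics/s12.png",cv2.resize(im[225:320,295:390],None,fx=6.3,fy=6.3,interpolation=cv2.INTER_CUBIC))
E
```

```text
(no output)
```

View pics/t12.png

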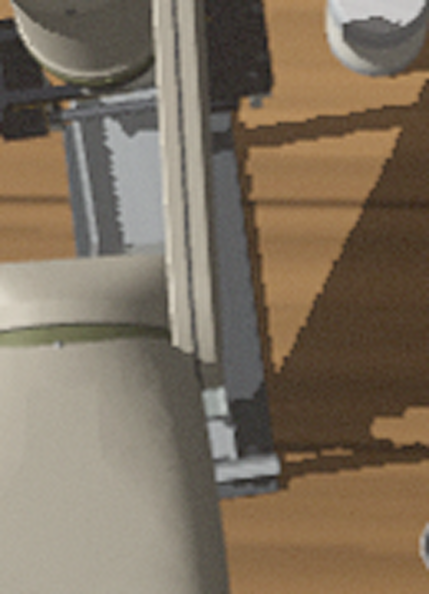

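View pics/s12.png

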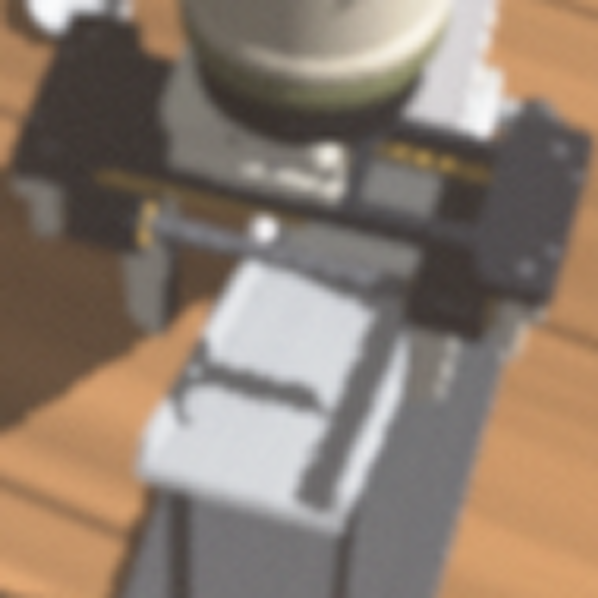

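jog_arm(commands=[-1, 0, 0, -0.02, 0, -1, 0, 0, -0.03, 0, -1, 0, 0, -0.03, 0, -1, -0.035, 0, 0, 0, -1, -0.035, 0, 0, 0, -1, -0.035, 0, 0, 0, -1, -0.035, 0, 0, 0, -1, -0.035, 0, 0, 0, -1, -0.035, 0, 0, 0, -1, -0.035, 0, 0, 0, -1, -0.035, 0, 0, 0, -1, -0.035, 0, 0, 0, -1, 0, 0, 0, 7, -1, 0, 0, 0, 7, -1, 0, 0, 0, 7, -1, 0, 0, 0, 7, -1, 0, 0, 0, 7, -1, 0, 0, 0, 7])

```text
t: 15.52
tool_pos: [0.6782, -0.2083, 0.3013]
orientation: [-2.77, -1.482, 0.0]
force: [0.4, -0.6, -0.5]
opening: 0.0929
```

jog_arm(commands=[-1, 0, 0, 0, 7, -1, 0, 0, 0, 7, -1, 0, 0, 0, 7, -1, 0, 0, 0, 7, -1, 0, 0, 0, 7, -1, 0, 0, 0, 7, -1, 0, 0, 0, 7, -1, 0, 0, 0, 7, -1, 0, 0, 0, 7, -1, 0, 0, 0, 7, -1, 0, 0, 0, 7, -1, 0, 0, 0, 7, -1, 0, 0, 0, 7, -1, 0, 0, 0, 7, -1, 0, 0, 0, 7, -1, 0, 0, 0, 7, -1, 0, 0, 0, 7, -1, 0, 0, 0, 7, -1, 0, 0, 0, 6, -1, 0, 0, 0, 0])

```text
t: 17.18
tool_pos: [0.6782, -0.2082, 0.3014]
orientation: [2.482, -1.926, -0.0]
force: [-0.5, -0.2, 0.1]
opening: 0.0929
```

```bash
python3 - <<'E'
from tool import *
s,p,M=st();yaw=np.degrees(np.arctan2(M[1,0],M[0,0]));print(p.round(4),yaw,np.array(s["q"]).round(2))
B=np.array([.4775,-.3331]);h=.2548
g=B-.008*np.array([np.cos(h),np.sin(h)]);print(g,"rel",(rel([g[0],g[1],.022])*1000).round(1),"turn",yaw-(np.degrees(h)-90))
T=robot.read_camera("top");im=T["img"]
cv2.imwrite("pics/t13.png",cv2.resize(im[140:320,230:470],None,fx=3.3,fy=3.3,interpolation=cv2.INTER_CUBIC))
S=robot.read_camera("scene")
im=S["img"];cv2.imwrite("pics/s13.png",cv2.resize(im[180:320,200:400],None,fx=4,fy=4,interpolation=cv2.INTER_CUBIC))
E
```

```text
[ 0.6782 -0.2082  0.3014] -75.64570271932251 [-0.37  0.42  0.99 -0.    1.72  0.95]
[ 0.46975829 -0.33511641] rel [ 71.2 233.4 279.4] turn -0.2446673392558978
```

View pics/t13.png

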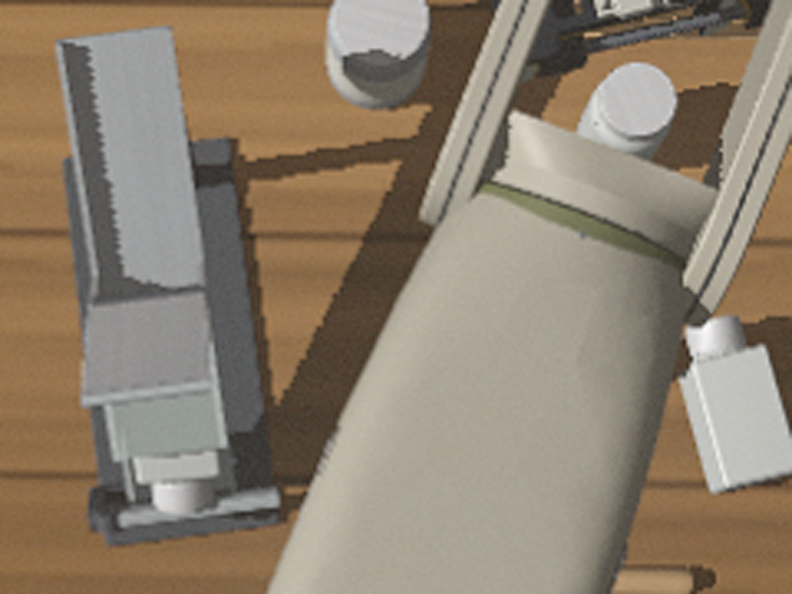

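View pics/s13.png

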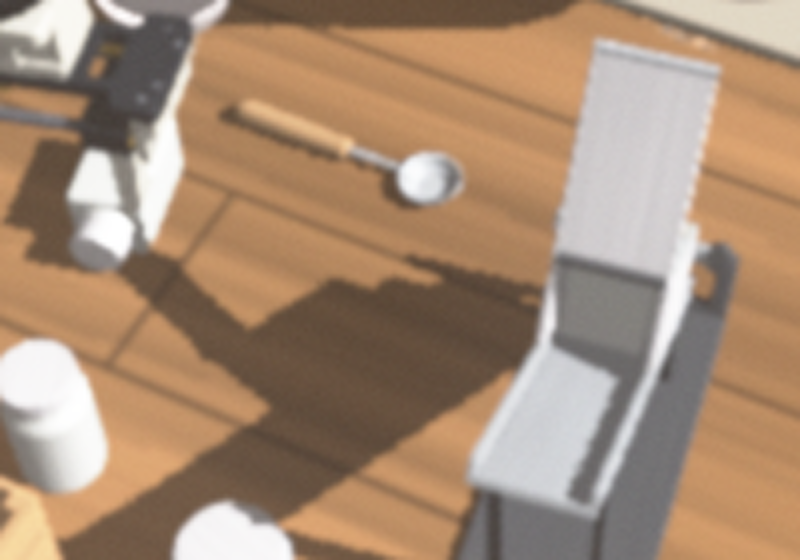

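jog_arm(commands=[-1, 0.0089, 0.0292, 0.022, 0, -1, 0.0089, 0.0292, 0.022, 0, -1, 0.0089, 0.0292, 0.022, 0, -1, 0.0089, 0.0292, 0.022, 0, -1, 0.0089, 0.0292, 0.022, 0, -1, 0.0089, 0.0292, 0.022, 0, -1, 0.0089, 0.0292, 0.022, 0, -1, 0.0089, 0.029, 0.022, 0, -1, 0, 0, 0, 0, -1, 0, 0, 0, 0], grip_force=20)

```text
t: 18.12
tool_pos: [0.4683, -0.336, 0.1238]
orientation: [-2.486, 1.92, 0.005]
force: [0.1, 0.5, 0.4]
opening: 0.0929
```

```bash
python3 - <<'E'
from tool import *
s,p,M=st();yaw=np.degrees(np.arctan2(M[1,0],M[0,0]));print(p.round(4),yaw,"rel",(rel([.4698,-.3351,.024])*1000).round(1))
S=robot.read_camera("scene")
im=S["img"];cv2.imwrite("pics/s14.png",cv2.resize(im[150:300,160:320],None,fx=4,fy=4,interpolation=cv2.INTER_CUBIC))
E
```

```text
[ 0.4683 -0.336   0.1238] -75.34461394116549 rel [-0.2 -1.8 99.8]
```

View pics/s14.png

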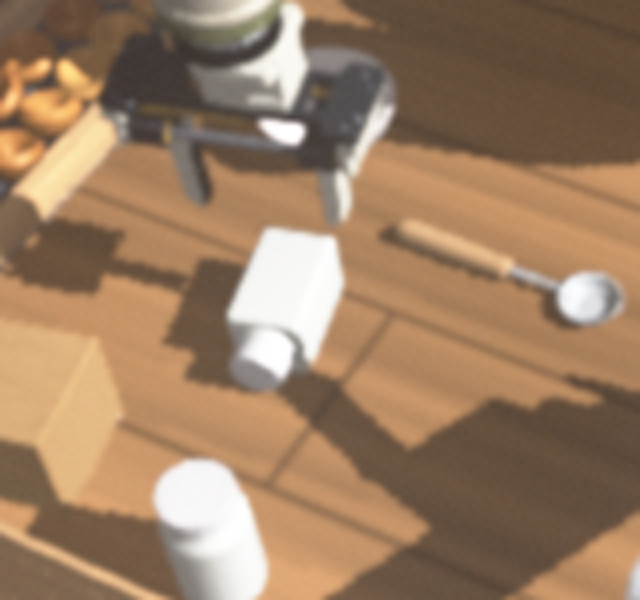

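jog_arm(commands=[-1, 0, 0, 0.03, 0, -1, 0, 0, 0.03, 0, -1, 0, 0, 0.025, 0, -1, 0, 0, 0.014, 0, 1, 0, 0, 0, 0, 1, 0, 0, 0, 0, 1, 0, 0, 0, 0, 1, 0, 0, 0, 0, 1, 0, 0, 0, 0, 1, 0, 0, 0, 0, 1, 0, 0, 0, 0], grip_force=20)

```text
t: 19.08
tool_pos: [0.4712, -0.3363, 0.0279]
orientation: [-2.486, 1.92, -0.003]
force: [-0.5, 4.0, 6.1]
opening: 0.0578
```

jog_arm(commands=[1, 0, 0, -0.003, 0, 1, 0, 0, -0.005, 0, 1, 0, 0, -0.02, 0, 1, 0, 0, -0.03, 0, 1, 0, 0, -0.03, 0, 1, 0, 0, -0.03, -7, 1, 0, 0, -0.03, -7, 1, 0, 0, -0.03, -7, 1, 0, 0, -0.03, -7, 1, 0, 0, -0.03, -7, 1, 0, 0, -0.03, -7, 1, 0, 0, -0.01, -7, 1, 0, 0, 0, -7, 1, 0, 0, 0, -7, 1, 0, 0, 0, -7, 1, 0, 0, 0, -7, 1, 0, 0, 0, -7, 1, 0, 0, 0, -7, 1, 0, 0, 0, -7, 1, 0, 0, 0, -7])

```text
t: 20.75
tool_pos: [0.47, -0.3361, 0.3044]
orientation: [-3.034, -0.812, 0.001]
force: [-0.2, -0.1, -3.0]
opening: 0.0574
```

```bash
python3 - <<'E'
from tool import *
s,p,M=st();yaw=np.degrees(np.arctan2(M[1,0],M[0,0]));print(p.round(4),yaw,"turn",yaw-98.68,s["force"],s["opening"])
E
```

```text
[ 0.47   -0.3361  0.3044] 29.97462840218437 turn -68.70537159781564 [-0.16833705 -0.13488353 -2.97546713] 0.05742222110407195
```

jog_arm(commands=[1, 0, 0, 0, -6.87, 1, 0, 0, 0, -6.87, 1, 0, 0, 0, -6.87, 1, 0, 0, 0, -6.87, 1, 0, 0, 0, -6.87, 1, 0, 0, 0, -6.87, 1, 0, 0, 0, -6.87, 1, 0, 0, 0, -6.87, 1, 0, 0, 0, -6.87, 1, 0, 0, 0, -6.87, 1, 0, 0, 0, 0, 1, 0, 0, 0, 0])

```text
t: 21.75
tool_pos: [0.4702, -0.3361, 0.3044]
orientation: [-2.058, -2.373, 0.0]
force: [0.9, -0.6, -3.1]
opening: 0.0582
```

```bash
python3 - <<'E'
from tool import *
s,p,M=st();yaw=np.degrees(np.arctan2(M[1,0],M[0,0]));print(p.round(4),yaw)
f=C(257.5,0,30.5);print("final",f.round(4),"rel",(rel(f)*1000).round(1))
S=robot.read_camera("scene")
im=S["img"];cv2.imwrite("pics/s15.png",cv2.resize(im[150:300,160:320],None,fx=4,fy=4,interpolation=cv2.INTER_CUBIC))
E
```

```text
[ 0.4702 -0.3361  0.3044] 98.11428696587325
final [0.6289 0.1044 0.2246] rel [413.6 219.3  79.8]
```

View pics/s15.png

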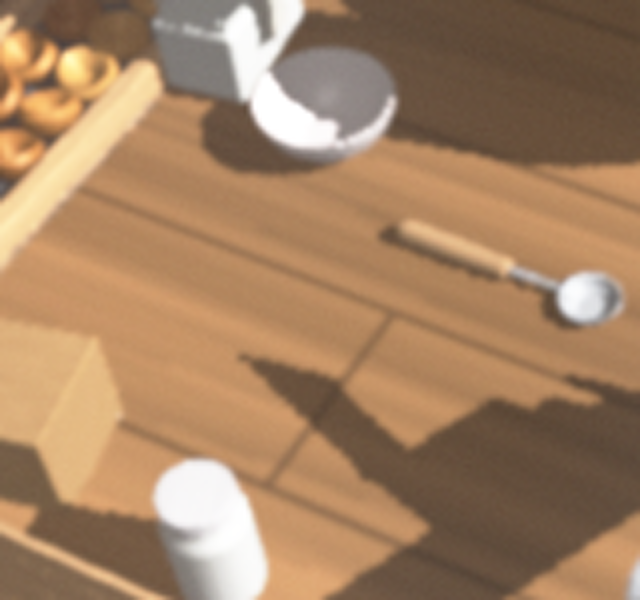

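jog_arm(commands=[1, 0.024, 0.0313, 0, 0, 1, 0.024, 0.0313, 0, 0, 1, 0.024, 0.0313, 0, 0, 1, 0.024, 0.0313, 0, 0, 1, 0.024, 0.0313, 0, 0, 1, 0.024, 0.0313, 0, 0, 1, 0.024, 0.0313, 0, 0, 1, 0.034, 0, 0, 0, 1, 0.034, 0, 0, 0, 1, 0.034, 0, 0, 0, 1, 0.034, 0, 0, 0, 1, 0.034, 0, 0, 0, 1, 0.034, 0, 0, 0, 1, 0.025, 0, 0, 0, 1, 0.015, 0, 0, -0.57, 1, 0, 0, 0, 0, 1, 0, 0, 0, 0, 1, 0, 0, 0, 0])

```text
t: 23.3
tool_pos: [0.6276, 0.1021, 0.3043]
orientation: [2.044, 2.385, -0.001]
force: [-0.6, 0.6, -2.5]
opening: 0.0581
```

```bash
python3 - <<'E'
from tool import *
s,p,M=st();yaw=np.degrees(np.arctan2(M[1,0],M[0,0]));print(p.round(4),yaw)
f=C(257.5,0,30.5);print("rel",(rel(f)*1000).round(1))
S=robot.read_camera("scene")
im=S["img"];cv2.imwrite("pics/s16.png",cv2.resize(im[225:320,295:390],None,fx=6.3,fy=6.3,interpolation=cv2.INTER_CUBIC))
E
```

```text
[0.6276 0.1021 0.3043] 98.8069684977685
rel [ 2.1  1.6 79.7]
```

View pics/s16.png

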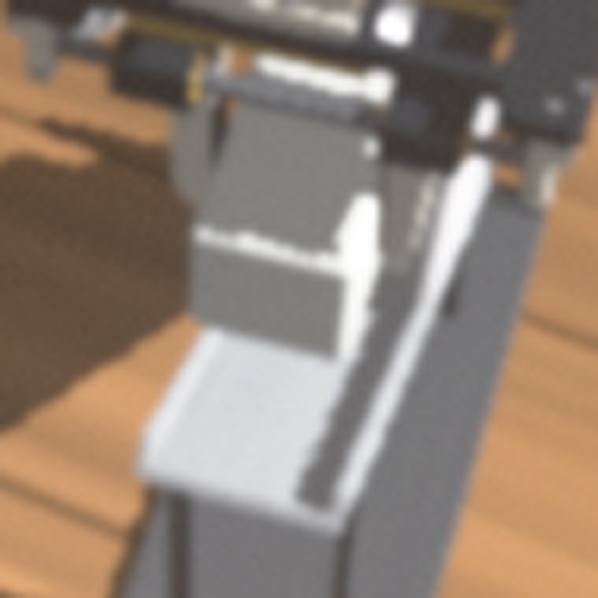

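jog_arm(commands=[1, 0.0015, 0.001, 0.015, 0, 1, 0, 0, 0.02, 0, 1, 0, 0, 0.015, 0, 1, 0, 0, 0.006, 0, 1, 0, 0, 0, 0, 1, 0, 0, 0.003, 0, 1, 0, 0, 0.003, 0, 1, 0, 0, 0.003, 0, 1, 0, 0, 0, 0], grip_force=8)

```text
t: 24.1
tool_pos: [0.6283, 0.1048, 0.24]
orientation: [2.042, 2.387, 0.0]
force: [-1.0, -0.5, -0.8]
opening: 0.0578
```

jog_arm(commands=[1, 0, 0, 0.003, 0, 1, 0, 0, 0.003, 0, 1, 0, 0, 0.002, 0, 1, 0, 0, 0.002, 0, 1, 0, 0, 0.002, 0, 1, 0, 0, 0, 0], grip_force=6)

```text
t: 24.6
tool_pos: [0.6277, 0.1048, 0.2276]
orientation: [-2.042, -2.387, 0.001]
force: [-4.8, -0.8, -0.1]
opening: 0.0578
```

```bash
python3 - <<'E'
from tool import *
s,p,M=st();print(p.round(4),s["force"],"rel",(rel(C(257.5,0,30.5))*1000).round(1))
S=robot.read_camera("scene")
im=S["img"];cv2.imwrite("pics/s17.png",cv2.resize(im[225:320,295:390],None,fx=6.3,fy=6.3,interpolation=cv2.INTER_CUBIC))
T=robot.read_camera("top");im=T["img"]
cv2.imwrite("pics/t17.png",cv2.resize(im[150:270,230:330],None,fx=5,fy=5,interpolation=cv2.INTER_CUBIC))
E
```

```text
[0.6277 0.1048 0.2276] [-4.84419515 -0.80694446 -0.08348505] rel [-0.6  1.1  3. ]
```

View pics/s17.png

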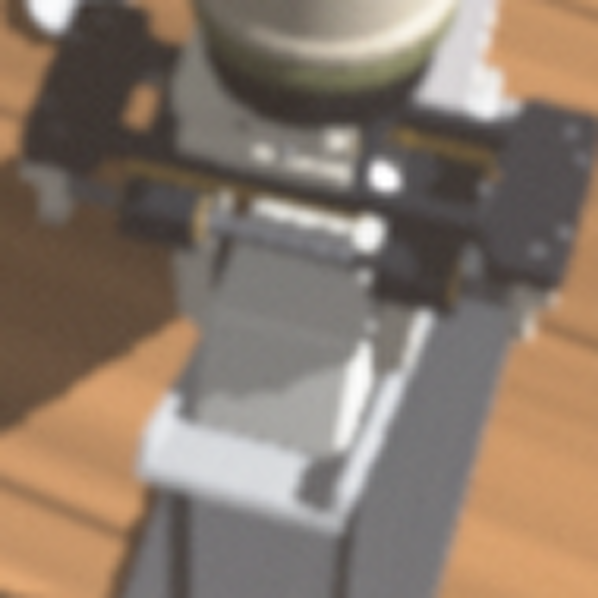

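View pics/t17.png

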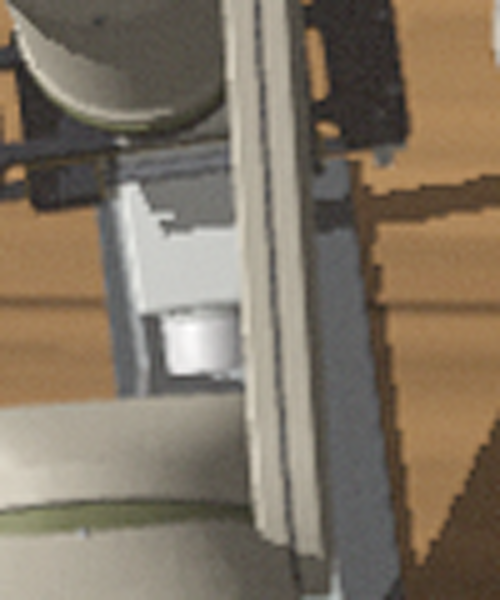

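jog_arm(commands=[1, 0, 0, 0.002, 0, 1, 0, 0, 0.002, 0, 1, 0, 0, 0.0015, 0, 1, 0, 0, 0, 0], grip_force=5)

```text
t: 25.03
tool_pos: [0.6282, 0.1051, 0.2212]
orientation: [-2.042, -2.387, 0.0]
force: [-0.3, -0.4, -1.7]
opening: 0.058
```

```bash
python3 - <<'E'
from tool import *
s,p,M=st();print(p.round(4),s["force"],"rel",(rel(C(257.5,0,30.5))*1000).round(1))
S=robot.read_camera("scene")
im=S["img"];cv2.imwrite("pics/s18.png",cv2.resize(im[225:320,295:390],None,fx=6.3,fy=6.3,interpolation=cv2.INTER_CUBIC))
E
```

```text
[0.6282 0.1051 0.2212] [-0.25131462 -0.38647487 -1.71533666] rel [-0.8  0.6 -3.5]
```

View pics/s18.png

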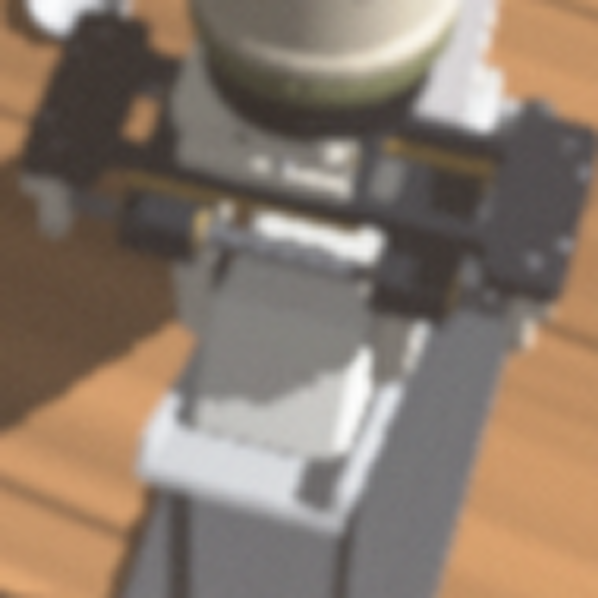

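jog_arm(commands=[1, 0, 0, 0.001, 0, 1, 0, 0, 0, 0, -0.4, 0, 0, 0, 0, -0.6, 0, 0, 0, 0, -0.8, 0, 0, 0, 0, -1, 0, 0, 0, 0, -1, 0, 0, 0, 0, -1, 0, 0, -0.02, 0, -1, 0, 0, -0.03, 0, -1, 0, 0, -0.03, 0], grip_force=5)

```text
t: 25.92
tool_pos: [0.6274, 0.1049, 0.3006]
orientation: [-2.041, -2.386, 0.003]
force: [0.2, 1.4, -0.2]
opening: 0.093
```

jog_arm(commands=[-1, -0.035, 0, -0.01, 0, -1, -0.035, 0, -0.01, 0, -1, -0.035, 0, -0.01, 0, -1, -0.035, 0, -0.01, 0, -1, -0.035, 0, -0.01, 0, -1, -0.035, 0, -0.01, 0, 1, -0.03, 0, 0, 0, 1, 0, 0, 0, 0])

```text
t: 26.58
tool_pos: [0.6654, -0.1383, 0.3611]
orientation: [2.048, 2.38, -0.002]
force: [-0.2, -0.0, -0.3]
opening: 0.0845
```

```bash
python3 - <<'E'
from tool import *
s,p,M=st();print(p.round(4))
T=robot.read_camera("top");im=T["img"]
cv2.imwrite("pics/t19.png",cv2.resize(im[140:320,230:350],None,fx=3.3,fy=3.3,interpolation=cv2.INTER_CUBIC))
S=robot.read_camera("scene")
im=S["img"];cv2.imwrite("pics/s19.png",cv2.resize(im[180:320,300:420],None,fx=4.2,fy=4.2,interpolation=cv2.INTER_CUBIC))
E
```

```text
[ 0.6654 -0.1383  0.3611]
```

View pics/t19.png

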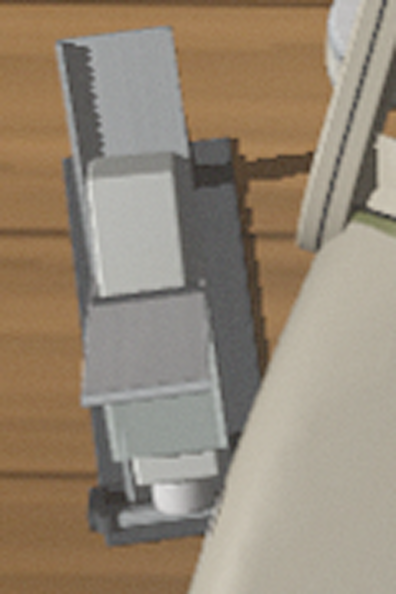

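View pics/s19.png

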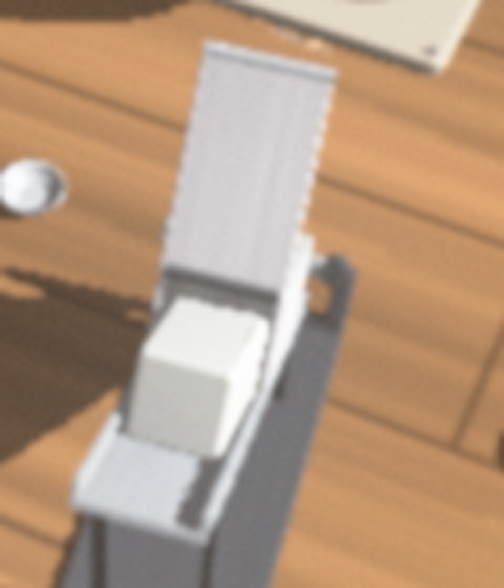

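```bash
python3 - <<'E'
from tool import *
T=robot.read_camera("top");S=robot.read_camera("scene")
for n,P,o,sc in(("T",T,(140,230),3.3),("S",S,(180,300),4.2)):
    im=P["img"][o[0]:320,o[1]:(350 if n=="T" else 420)];im=cv2.resize(im,None,fx=sc,fy=sc,interpolation=cv2.INTER_CUBIC)
    for y in(-29,29):
        for z in (0,58):
            r,c=proj(P,C(244.5,y,z));cv2.circle(im,(int((c-o[1]+.5)*sc),int((r-o[0]+.5)*sc)),3,(0,0,255),-1)
            print(n,y,z,r.round(1),c.round(1))
    cv2.imwrite(f"pics/q{n}.png",im)
E
```

```text
T -29 0 183.5 282.6
T -29 58 190.3 282.7
T 29 0 187.0 256.7
T 29 58 194.0 255.6
S -29 0 283.6 328.7
S -29 58 262.3 332.6
S 29 0 289.8 352.0
S 29 58 268.4 356.4
```

View pics/qT.png

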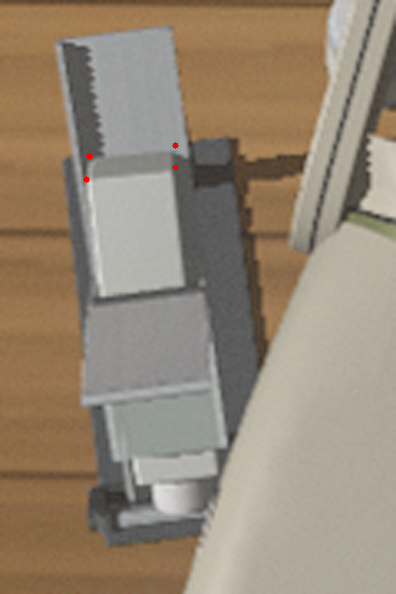

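View pics/qS.png

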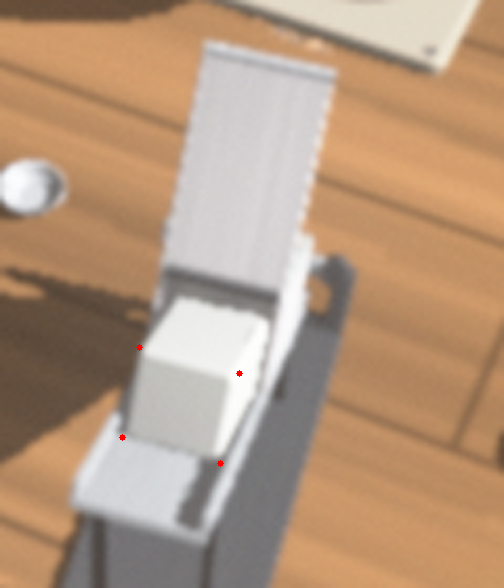

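```bash
cat > flap.py <<'E'
from tool import *
yaw=th[3];ud=np.array([np.cos(yaw),np.sin(yaw),0])
def UV(u,v,off=9): return th[:3]+ud*(u-off)/1000+np.array([0,0,v/1000])
def wp(phi):
    f=np.radians(phi)
    if phi>=90: return UV(106.6+135*np.cos(f),149.3+135*np.sin(f)-12)
    return UV(106.6+120*np.cos(f)-2*np.sin(f),149.3+120*np.sin(f)+2*np.cos(f))
start=UV(12,244); above=start.copy(); above[2]=.36
E
python3 - <<'E'
from flap import *
s,p,M=st();print(p.round(4),np.degrees(np.arctan2(M[1,0],M[0,0])),s["opening"])
prev=p
for n,w in [("above",above),("start",start)]+[(a,wp(a)) for a in (126,118,110,100,90,82,75,67,60,52,45,39,35,32,30)]:
    d=M.T@(w-prev);print(n,w.round(4),(d*1000).round(1));prev=w
E
```

```text
[ 0.6653 -0.1314  0.3607] 98.93408731397207 0.06840041399209171
above [0.4264 0.0735 0.36  ] [ 239.5 -204.1    0.9]
start [0.4264 0.0735 0.3135] [-0.   0.  46.5]
126 [0.4415 0.0758 0.316 ] [-0.1 15.2 -2.5]
118 [0.4573 0.0782 0.326 ] [ -0.1  16.  -10. ]
110 [0.4743 0.0808 0.3336] [-0.1 17.2 -7.7]
100 [0.4968 0.0842 0.3397] [-0.1 22.7 -6.1]
90 [0.52   0.0878 0.3418] [-0.1 23.4 -2.1]
82 [0.5345 0.09   0.3379] [-0.1 14.7  3.9]
75 [0.5488 0.0922 0.3352] [-0.1 14.4  2.7]
67 [0.5645 0.0946 0.33  ] [-0.1 15.9  5.2]
60 [0.5776 0.0966 0.3237] [-0.1 13.2  6.3]
52 [0.5914 0.0987 0.3145] [-0.1 14.   9.1]
45 [0.6024 0.1004 0.305 ] [-0.1 11.1  9.5]
39 [0.6109 0.1016 0.2958] [-0.   8.6  9.2]
35 [0.616  0.1024 0.2892] [-0.   5.2  6.6]
32 [0.6195 0.103  0.284 ] [-0.   3.6  5.2]
30 [0.6217 0.1033 0.2805] [-0.   2.2  3.6]
```

jog_arm(commands=[1, 0.02, -0.03, -0.01, 0, 1, 0.02, -0.03, -0.01, 0, 1, 0.02, -0.03, 0, 0, 1, 0.025, -0.03, 0, 0, 1, 0.025, -0.028, 0, 0, 1, 0.025, -0.028, 0, 0, 1, 0.025, -0.028, 0, 0, 1, 0.025, 0, 0, 0, 1, 0.025, 0, 0, 0, 1, 0.0295, 0, 0, 0, 1, 0, 0, 0, 0, 1, 0, 0, 0, 0])

```text
t: 27.78
tool_pos: [0.4259, 0.075, 0.3812]
orientation: [2.036, 2.392, 0.001]
force: [0.1, -0.7, 0.5]
opening: 0.0001
```

```bash
python3 - <<'E'
from flap import *
s,p,M=st();print(p.round(4),s["opening"],(rel(start)*1000).round(1))
S=robot.read_camera("scene");cv2.imwrite("pics/s20.png",cv2.resize(S["img"][100:260,290:440],None,fx=4,fy=3.7))
T=robot.read_camera("top");cv2.imwrite("pics/t20.png",cv2.resize(T["img"][140:320,230:380],None,fx=3.3,fy=3.3))
E
```

```text
[0.4259 0.075  0.3812] 0.00014254429271060812 [-1.6  0.2 67.7]
```

View pics/s20.png

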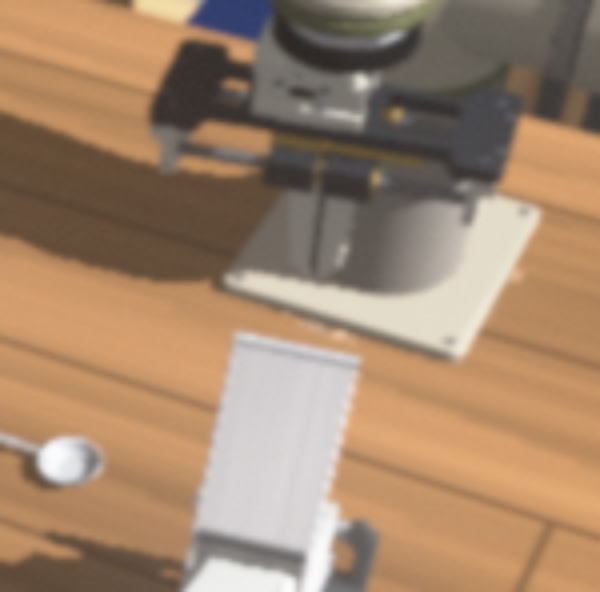

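jog_arm(commands=[1, 0, 0, 0.03, 0, 1, 0, 0, 0.025, 0, 1, 0, 0, 0.0127, 0, 1, 0, 0, 0, 0, 1, 0, 0.0076, -0.0013, 0, 1, 0, 0.0076, -0.0012, 0, 1, 0, 0.008, -0.005, 0, 1, 0, 0.008, -0.005, 0, 1, 0, 0.0086, -0.0038, 0, 1, 0, 0.0086, -0.0039, 0, 1, 0, 0, 0, 0])

```text
t: 28.8
tool_pos: [0.477, 0.0805, 0.3357]
orientation: [2.041, 2.385, 0.004]
force: [1.0, 0.2, -0.6]
opening: 0.0006
```

```bash
python3 - <<'E'
from flap import *
s,p,M=st();print(p.round(4),(rel(wp(110))*1000).round(1))
S=robot.read_camera("scene");cv2.imwrite("pics/s21.png",cv2.resize(S["img"][140:300,290:440],None,fx=4,fy=3.7))
E
```

```text
[0.477  0.0805 0.3357] [ 0.7 -2.6  2.1]
```

View pics/s21.png

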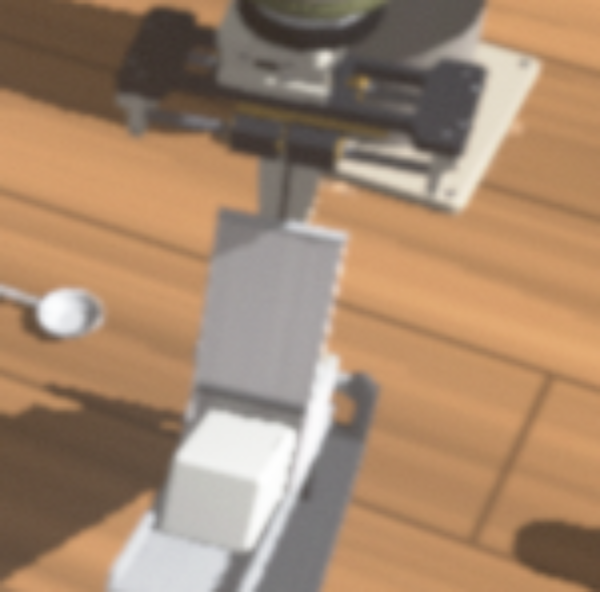

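jog_arm(commands=[1, 0, 0.0113, -0.003, 0, 1, 0, 0.0114, -0.003, 0, 1, 0, 0.0117, -0.001, 0, 1, 0, 0.0117, -0.001, 0, 1, 0, 0.0147, 0.0039, 0, 1, 0, 0.0144, 0.0027, 0, 1, 0, 0.008, 0.0026, 0, 1, 0, 0.0079, 0.0026, 0, 1, 0, 0.0132, 0.0063, 0, 1, 0, 0, 0, 0])

```text
t: 29.68
tool_pos: [0.5782, 0.0966, 0.3217]
orientation: [-2.041, -2.386, 0.002]
force: [0.2, 0.7, -0.3]
opening: 0.0004
```

```bash
python3 - <<'E'
from flap import *
s,p,M=st();print(p.round(4),(rel(wp(60))*1000).round(1))
S=robot.read_camera("scene");cv2.imwrite("pics/s22.png",cv2.resize(S["img"][140:300,290:440],None,fx=4,fy=3.7))
E
```

```text
[0.5782 0.0966 0.3217] [ 0.1 -0.7 -1.9]
```

View pics/s22.png

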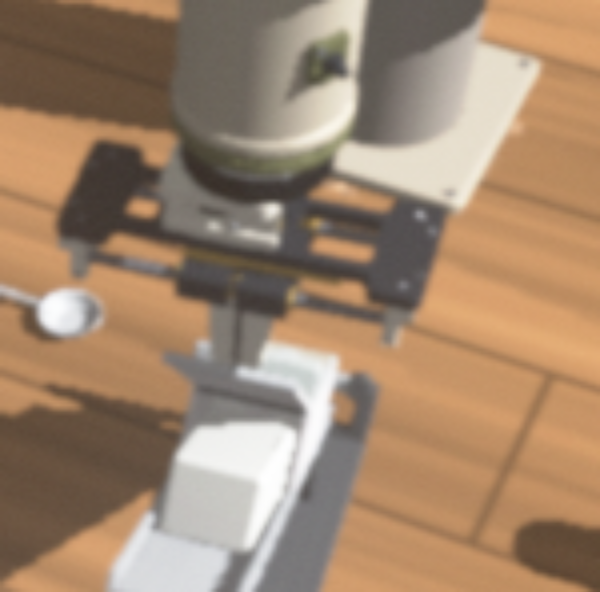

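Flap is following the fingers (its edge now foreshortened at about (240,370)). Continue down.

jog_arm(commands=[1, 0, 0.007, 0.0045, 0, 1, 0, 0.007, 0.0046, 0, 1, 0, 0.0055, 0.0047, 0, 1, 0, 0.0056, 0.0048, 0, 1, 0, 0.0043, 0.0046, 0, 1, 0, 0.0043, 0.0046, 0, 1, 0, 0.0052, 0.0066, 0, 1, 0, 0, 0, 0])

```text
t: 30.4
tool_pos: [0.6161, 0.1026, 0.2867]
orientation: [-2.041, -2.386, 0.003]
force: [0.3, -0.2, -0.8]
opening: 0.0004
```

jog_arm(commands=[1, 0, 0.0018, 0.0026, 0, 1, 0, 0.0018, 0.0026, 0, 1, 0, 0.0011, 0.0018, 0, 1, 0, 0.0011, 0.0018, 0, 1, 0, 0, 0, 0])

```text
t: 30.82
tool_pos: [0.6209, 0.1033, 0.2821]
orientation: [-2.042, -2.387, 0.001]
force: [-10.5, -1.6, 11.0]
opening: 0.0005
```

```bash
python3 - <<'E'
from flap import *
s,p,M=st();print(p.round(4),s["force"],(rel(wp(30))*1000).round(1))
S=robot.read_camera("scene");cv2.imwrite("pics/s23.png",cv2.resize(S["img"][180:330,290:440],None,fx=4,fy=4))
E
```

```text
[0.6209 0.1033 0.2821] [-10.51559729  -1.61122046  11.03702572] [-0.2  0.8  1.6]
```

View pics/s23.png

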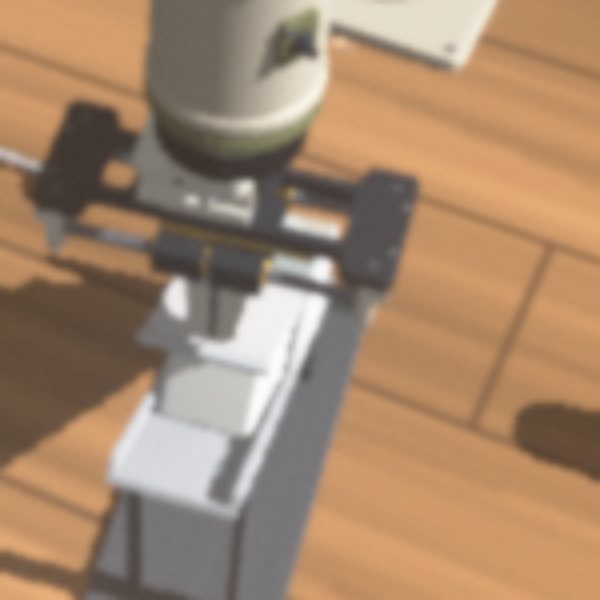

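jog_arm(commands=[1, 0, -0.003, -0.01, 0, 1, 0, 0, -0.03, 0, 1, 0, 0, -0.03, 0, 1, -0.035, 0, -0.02, 0, 1, -0.035, 0, 0, 0, 1, -0.035, 0, 0, 0, 1, -0.035, 0, 0, 0, 1, -0.035, 0, 0, 0, 1, -0.035, 0, 0, 0, 1, -0.035, 0, 0, 0, 1, 0, 0, 0, 0, 1, 0, 0, 0, 0])

```text
t: 31.87
tool_pos: [0.6566, -0.1412, 0.3699]
orientation: [-2.046, -2.384, 0.0]
force: [0.9, 0.7, 0.3]
opening: 0.0008
```

```bash
python3 - <<'E'
from tool import *
T=robot.read_camera("top");S=robot.read_camera("scene")
for n,P,o,sc in(("T",T,(140,230),3.3),("S",S,(180,270),4)):
    im=P["img"][o[0]:325,o[1]:o[1]+150];im=cv2.resize(im,None,fx=sc,fy=sc,interpolation=cv2.INTER_CUBIC)
    for ang,col in((0,(0,0,255)),(.12,(255,0,0))):
      for y in(-38,38):
        c=flapedge(ang,y);r,cc=proj(P,C(*c));cv2.circle(im,(int((cc-o[1]+.5)*sc),int((r-o[0]+.5)*sc)),3,col,-1)
    for y in (52-120,52):
        r,cc=proj(P,C(-6,y,30));cv2.circle(im,(int((cc-o[1]+.5)*sc),int((r-o[0]+.5)*sc)),3,(0,255,0),-1)
    cv2.imwrite(f"pics/z{n}.png",im); cv2.imwrite(f"pics/full{n}.png",P["img"])
E
```

```text
(no output)
```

View pics/zT.png

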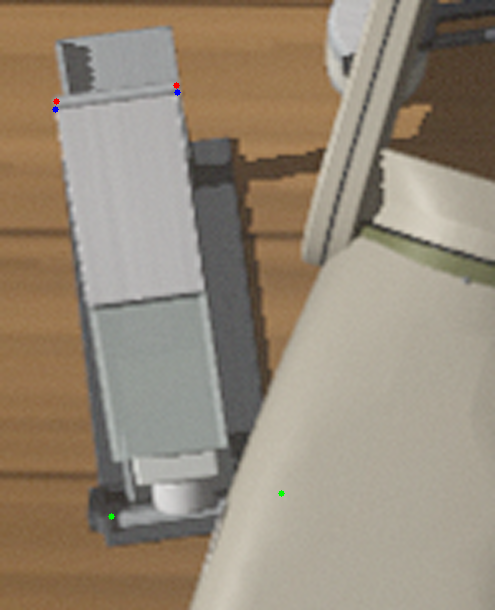

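View pics/zS.png

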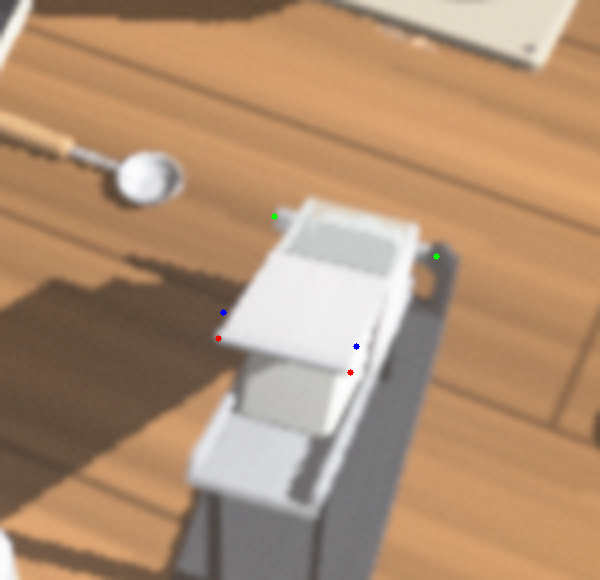

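View pics/fullT.png

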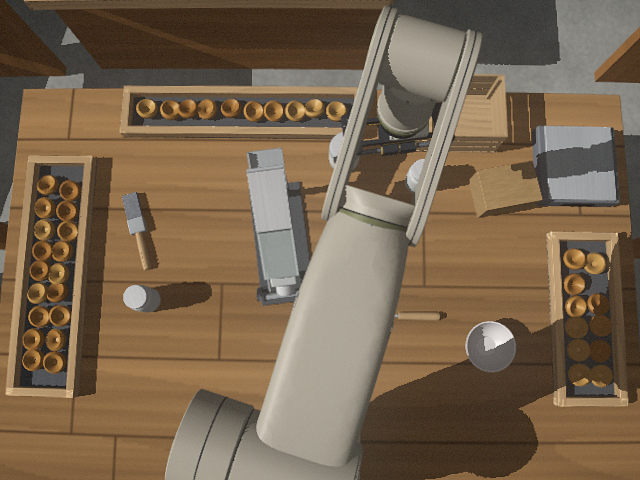

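```bash
python3 -c "
from plant import robot
print(robot.close_job(), robot.read_state()['t'])"
```

```text
the job is handed in; nothing more can be done
the job is handed in; nothing more can be done
```

The feeder is set up and the job was handed in at about 32 s, well inside the 72 s limit. The hand-in call reports no verdict.

- **Gate:** I pushed it down first. It stopped hard on its end stop at about 12 N, and in the scene camera the arm lies on the closed position.
- **Jars:** The tool can only point straight down. I turned each jar cap end downhill, let its lower edge meet the floor at a light grip so it swung onto the slope, and then let go. Both slid down. The first sits with its cap at the gate. The second has its back end within a few mm of where a queued jar (197 mm uphill) should be.
- **Flap:** I shut it last. It stopped at about 11 N, and its edge matches the shut position in the scene camera.
- **Rest of the table:** I did not touch the other items, and those visible in the last top picture are where they were. The arm hid part of the round jar, the tin and the scoop in that picture. The arm ended up clear of everything.

**Checks that disagreed:**
- **Network points:** The chute points from the networks differed from my corner fit by up to about 5 pixels (roughly 10 mm), so I used the corners.
- **Top camera:** It puts the shut flap edge and the gate about 1–2 pixels off the scene camera's result, which fits the stated calibration error.

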